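# Sort a mixed stack of cut steel plates back onto their piles

### The arm

A 6-joint arm with a two-finger parallel gripper is mounted at the origin on the work surface. World frame = base frame: x ahead of the robot, y to its left, z up, the work surface at z = 0. Lengths are in m, angles in rad, forces in N, time in s.
With the tool pointing down it reaches from about 0.375 to 0.975 m from the base axis. Payload 3.8 kg.
Tool frame: the origin (TCP) lies at the very end of the fingers, on their centre line; the grasp point (between the pads) lies bot.grasp_offset behind it (bot.grasp_offset is the distance from the TCP to the grasp point, in m); y points along the fingers, x is the direction in which the jaws open and shut, and the axes are right-handed (so a half turn about y gives the same grasp; the last joint's range is limited). The gripper opens to 85 mm and grips with 20 to 120 N. Pads are 22 mm wide; open, the fingers measure 114 mm over their backs; the gripper's body (76 mm by 85 mm) begins 54 mm behind the grasp point. The pads swing forward as they close: fully open they stand 13 mm farther back than shut.
Start: joints at [-1.299, 0.264, 1.604, -0, 1.274, -0.037], TCP at [0.205, -0.643, 0.231] pointing down, gripper open.
Joint ranges: [-2.63, 2.63], [-0.94, 2.18], [0.31, 2.57], [-1.31, 4.45], [0, 2.66], [-2.55, 2.55]. Speed limits (rad/s): [2.57, 2.57, 3.14, 3.14, 3.14, 3.14].

### API

Orientations are given as a rotation vector (axis times angle).
In Python, from workcell import sensors, read_camera, job, bot gives the robot as it stands.
- The arm moves only by the tool arm_command, never from a script. Its argument "deltas" is a list of rows, each a list of 4 numbers: the shift along the tool's x, y, z in m, then the turn about the tool's y in rad. A call has 1 to 20 rows; each row shifts and turns the commanded pose from where the row before left it, along the tool's axes as they then stand; what a row does not reach is not made up. A row lasts 1/8 s, in which the tool goes at most 62.5 mm and 10.7 degrees, less where a joint would pass 70% of its speed; a pose out of reach is approached as far as the arm can. A call is refused whole if a number of a shift passes 0.0625 or a number of a turn 0.188, either way. A call with a gripper value outside its range is refused whole. "fingers" is the finger opening in m, from 0 to 0.0854, set as the call begins (left out, the last holds). The fingers move at their own pace and stop on an object; "newtons" is the grip in N (left out, the last holds). Time passes only in rows, so rows that do not move let the fingers close. It gives the time, the measured TCP pose, the force and the opening at its end, in the units of the state.
- sensors.read_state(): the state, without advancing time (a new reading comes with each control period).
- read_camera(name): name is "scene" or "top" or "wrist"; returns a dict with "color" (384x512x3 uint8, red, green, blue), "vfov" (degrees; the focal length in pixels is half the picture's height over the tangent of half this angle, whatever the lens; pixels are square), "cx", "cy" (the principal point, pixels), "dist_coeffs" ([k1, k2, p1, p2, k3] as OpenCV has them; the pictures are not rectified), "R" (3x3) and "t" (3): a world point X has camera coordinates R X + t; the wrist camera has in their place "T_tool_cam" (4x4, takes a point from camera to tool coordinates, whose origin is the TCP and whose axes are the tool frame's). Camera axes: x right, y down, z forward; pixel columns grow to the right and rows downward; lengths in m; the calibration is good to about 2 mm. A picture is of the moment at which its call begins: read the wrist's pose just before it. There is no depth.
- job.finish_job(): hands the job in, once; it reports no verdict.
The state is a dict: "time": time; "q": joint angles; "joint_vel": joint speeds; "joint_torque": joint torques, N m; "tool_pos": TCP position; "tcp_rot": TCP orientation; "wrist_force": force on the tool from outside, world axes, zero at the start; "torque": the same for the moment, N m; "width": opening from 0.0 (shut) to 1.0 (fully open).
Only numpy, scipy, OpenCV 4.12 (cv2) and the standard library are available. Lean on these libraries where they do the work, as an engineer would, in place of code of your own. Each camera call takes 0.05 s, during which the arm holds its last target.

### The job

Take the mixed stack of four different steel plates apart from the top, one plate after another, and lay each one flat on the pile of its own kind, squared up so that its edges line up with the pile. Set the plates down rather than dropping them, and leave the caliper and the deburring tool where they lie.

Things in the scene. Friction and masses are not known exactly. Their poses are not given: they have to be found in the camera images.
- ring_plate_mid (a point): flat steel ring, outside diameter 40 mm, bore 16 mm, 14 mm thick, about 0.12 kg; the top plate of the mixed stack. This point is its centre, half-way up; z is up.
- jaw_plate_mid (a point): steel plate 66 x 44 mm, 14 mm thick, about 0.28 kg, both short ends cut into four square teeth 7 mm deep, long sides plain, one 12 mm hole in the middle; second from the top of the mixed stack. This point is its centre, half-way up; x runs along its 66 mm length, y across its 44 mm width; a half turn makes no difference.
- link_plate_mid (a point): steel plate with half-round ends, 104 mm long, 48 mm wide, 14 mm thick, about 0.46 kg, two 14 mm holes 72 mm apart; third from the top of the mixed stack. This point is its centre, half-way up; x runs along its length, y across its width (the straight sides are 56 mm long); a half turn makes no difference.
- foot_plate_mid (a point): rectangular steel plate 136 x 52 mm, 14 mm thick, about 0.75 kg, small cut corners and four 9 mm corner holes; the bottom plate of the mixed stack, lying on the bench. This point is its centre, half-way up; x runs along its 136 mm length, y across its 52 mm width; a half turn makes no difference.
- ring_pile_top (a point): the pile of three rings like the top one of the stack, 40 mm across, same outline and size as the one in the stack, 42 mm high, standing fast on the bench. This point is the centre of the pile's top face; z is up.
- jaw_pile_top (a point): the pile of three toothed plates, 66 x 44 mm, same outline and size as the one in the stack, 42 mm high, standing fast on the bench. This point is the centre of the pile's top face, axes as on the plate: x along its length, y across its width.
- link_pile_top (a point): the pile of two round-ended plates, 104 x 48 mm, same outline and size as the one in the stack, 28 mm high, standing fast on the bench. This point is the centre of the pile's top face, axes as on the plate: x along its length, y across its width.
- foot_pile_top (a point): the pile of two long rectangular plates, 136 x 52 mm, same outline and size as the one in the stack, 28 mm high, standing fast on the bench. This point is the centre of the pile's top face, axes as on the plate: x along its length, y across its width.
- caliper: bystander: digital caliper with black slide lying on the far side of the bench, 235 mm long along its y, 68 mm over its jaws, 15 mm high, loose; origin under the middle of its beam.
- deburrer: bystander: hand deburring tool, black handle and thin bent blade, 137 mm long along its x (handle to -x), 18 mm thick, loose on the bench; origin under its middle.
Mind the look-alikes: they are no part of the job. Leave any red or yellow look-alike of the part that bears foot_plate_mid alone.

How it is judged:
On the way, in this order (a step that is already met when the one before it is completed fails the run):
1. the ring lies released on its own pile (horizontal distance between ring_plate_mid and ring_pile_top below 0.01 m and z of ring_plate_mid in the frame of ring_pile_top between 0.004 and 0.01 m and angle between ring_plate_mid's own z axis and vertical below 0.08 rad and contact force between the fingers and ring_plate below 0.05 N and linear speed of ring_plate below 0.02 m/s), for 0.2 s.
2. the toothed plate lies released on its own pile (horizontal distance between jaw_plate_mid and jaw_pile_top below 0.01 m and z of jaw_plate_mid in the frame of jaw_pile_top between 0.004 and 0.01 m and angle between jaw_plate_mid's own z axis and vertical below 0.08 rad and contact force between the fingers and jaw_plate below 0.05 N and linear speed of jaw_plate below 0.02 m/s and angle between the x axis of jaw_plate_mid and the x axis of jaw_pile_top, either way round below 0.17 rad), for 0.2 s.
3. the round-ended plate lies released on its own pile (horizontal distance between link_plate_mid and link_pile_top below 0.01 m and z of link_plate_mid in the frame of link_pile_top between 0.004 and 0.01 m and angle between link_plate_mid's own z axis and vertical below 0.08 rad and contact force between the fingers and link_plate below 0.05 N and linear speed of link_plate below 0.02 m/s and angle between the x axis of link_plate_mid and the x axis of link_pile_top, either way round below 0.17 rad), for 0.2 s.
4. the long rectangular plate lies released on its own pile (horizontal distance between foot_plate_mid and foot_pile_top below 0.01 m and z of foot_plate_mid in the frame of foot_pile_top between 0.004 and 0.01 m and angle between foot_plate_mid's own z axis and vertical below 0.08 rad and contact force between the fingers and foot_plate below 0.05 N and linear speed of foot_plate below 0.02 m/s and angle between the x axis of foot_plate_mid and the x axis of foot_pile_top, either way round below 0.17 rad), for 0.2 s.
At the end, for the whole second after the job is handed in: Each of the four plates lies flat, released and at rest on the pile of its own kind: centre within 10 mm of the pile's centre seen from above, height within 3 mm of resting on its top face and, except for the ring, turned less than 0.17 rad from it (half turns are the same) (all of step 1 and all of step 2 and all of step 3 and all of step 4); the robot touches nothing.
It fails at once if a plate is let go more than 20 mm above its pile ((horizontal distance between ring_plate_mid and ring_pile_top below 0.06 m and z of ring_plate_mid in the frame of ring_pile_top above 0.027 m and contact force between the fingers and ring_plate below 0.01 N) or (horizontal distance between jaw_plate_mid and jaw_pile_top below 0.06 m and z of jaw_plate_mid in the frame of jaw_pile_top above 0.027 m and contact force between the fingers and jaw_plate below 0.01 N) or (horizontal distance between link_plate_mid and link_pile_top below 0.06 m and z of link_plate_mid in the frame of link_pile_top above 0.027 m and contact force between the fingers and link_plate below 0.01 N) or (horizontal distance between foot_plate_mid and foot_pile_top below 0.06 m and z of foot_plate_mid in the frame of foot_pile_top above 0.027 m and contact force between the fingers and foot_plate below 0.01 N)).
It fails at once if the caliper is shifted by more than 20 mm (distance of caliper from where it was at the start of the episode above 0.02 m).
It fails at once if the deburring tool is shifted by more than 20 mm (distance of deburrer from where it was at the start of the episode above 0.02 m).
It also fails if it takes over 99 s, if anything falls off the work surface, if the arm or the gripper's body presses on something with over 40 N, if the wrist force passes 120 N, or if a joint passes its speed limit or range.

## Working session

There is one attempt and no reset: what is moved stays moved. The work goes in short steps, Python scripts to look and compute and a tool call to move; the robot and the scene stay as the last step left them, time stands still between calls to the robot, and variables do not carry over. Pictures are saved under pics/ and viewed, and the job is handed in when it is done.

Besides the shell and the picture viewer there is one more tool, called after ">>>" by a JSON object that holds its "op" and its "data". arm_command: Moves the arm, as the interface text tells. Its arguments: {"type":"object","properties":{"deltas":{"type":"array"},"fingers":{"type":"number"},"newtons":{"type":"number"}},"required":["deltas"]}

```bash
mkdir -p pics
cat > h.py <<'E'
import numpy as np, cv2
from workcell import sensors, read_camera, job, bot
def cam(n):
    s=sensors.read_state(); c=read_camera(n); im=c['color']
    f=im.shape[0]/2/np.tan(np.radians(c['vfov'])/2)
    K=np.array([[f,0,c['cx']],[0,f,c['cy']],[0,0,1.]])
    if 'R' in c: R=np.array(c['R']);t=np.array(c['t'])
    else:
        Rt=cv2.Rodrigues(np.array(s['tcp_rot'],float))[0]
        T=np.eye(4);T[:3,:3]=Rt;T[:3,3]=s['tool_pos']
        M=np.linalg.inv(T@np.array(c['T_tool_cam']));R=M[:3,:3];t=M[:3,3]
    return dict(im=im,K=K,d=np.array(c['dist_coeffs'],float),R=R,t=t)
def ray(c,px):
    p=cv2.undistortPoints(np.array(px,float).reshape(-1,1,2),c['K'],c['d'])[:,0]
    d=np.c_[p,np.ones(len(p))]@c['R']
    return -c['R'].T@c['t'],d
def onz(c,px,z):
    o,d=ray(c,px); return o+d*((z-o[2])/d[:,2])[:,None]
def proj(c,X):
    return cv2.projectPoints(np.array(X,float).reshape(-1,1,3),cv2.Rodrigues(c['R'])[0],c['t'],c['K'],c['d'])[0][:,0]
def save(c,n,crop=None,s=1.5):
    im=c['im'] if crop is None else c['im'][crop[1]:crop[3],crop[0]:crop[2]]
    cv2.imwrite('pics/'+n,cv2.resize(im[:,:,::-1],None,fx=s,fy=s,interpolation=cv2.INTER_CUBIC))
E
python3 - <<'E'
from h import *
for n in ['scene','top','wrist']:
    c=cam(n); save(c,n+'0.png'); np.savez(n+'0.npz',**c)
    print(n,c['K'][0,0],c['d'],-c['R'].T@c['t'])
s=sensors.read_state();print(s,bot.grasp_offset, cv2.Rodrigues(np.array(s['tcp_rot'],float))[0])
E
```

```text
scene 360.47450668868885 [-0.01532845  0.          0.          0.          0.        ] [ 0.94088115 -0.44762868  0.6519132 ]
top 366.1133077892034 [-0.04517872  0.          0.          0.          0.        ] [0.34032782 0.06665435 0.99041536]
wrist 296.3770191770529 [0.00285689 0.         0.         0.         0.        ] [ 0.26638672 -0.62282836  0.37253711]
{'time': 0.15, 'q': array([-1.29886308e+00,  2.64586077e-01,  1.60512320e+00, -3.05293863e-05,
        1.27372598e+00, -3.68879716e-02]), 'joint_vel': array([-2.51448197e-05, -1.42251959e-03, -6.27301104e-03,  9.06728412e-05,
        7.40470715e-04, -2.12759834e-04]), 'joint_torque': array([ 8.40051634e-04, -5.15903413e+01, -3.67959237e+01, -8.00906810e-05,
        7.97859568e-03,  2.55162888e-05]), 'tool_pos': array([ 0.20498973, -0.64248315,  0.23021005]), 'tcp_rot': array([-1.33846803,  0.97980602, -0.97737626]), 'wrist_force': array([-0.72000098, -0.30770472,  0.29232374]), 'torque': array([-0.02212974,  0.04848904,  0.01156079]), 'width': 1.0003593874956713} 0.0187 [[ 3.03943893e-01 -5.23030520e-04  9.52689790e-01]
 [-9.52688152e-01  1.76704819e-03  3.03944341e-01]
 [-1.84242094e-03 -9.99998302e-01  3.87985262e-05]]
```

View pics/scene0.png

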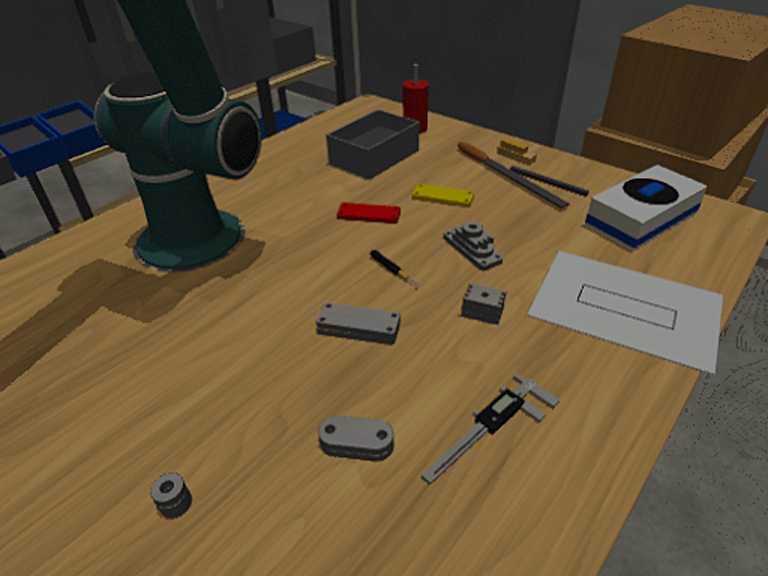

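View pics/top0.png

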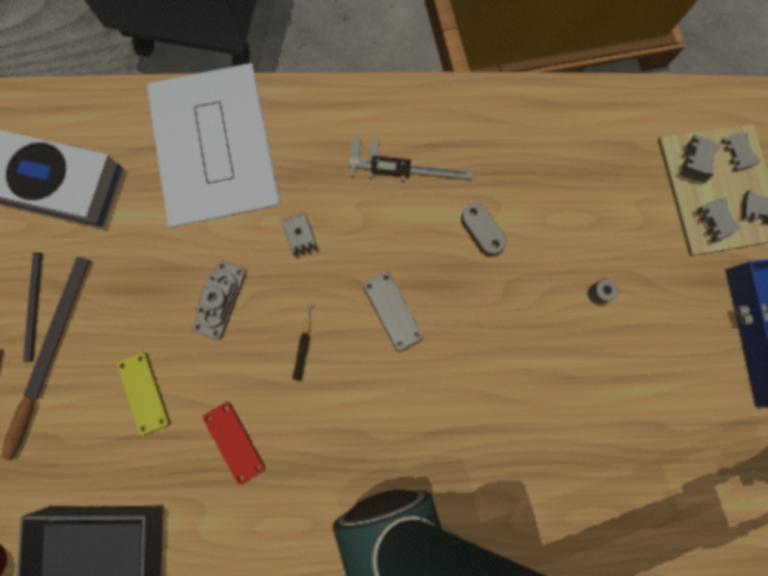

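View pics/wrist0.png

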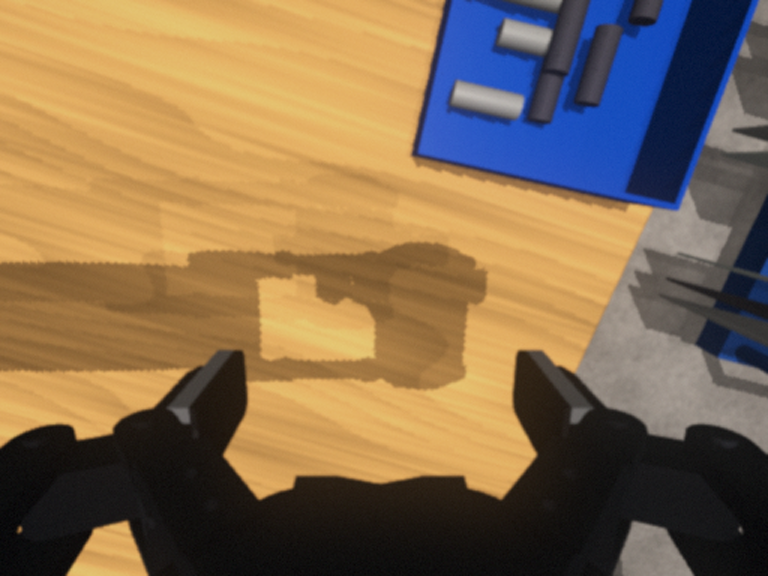

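Run:
```python
from h import *
c=dict(np.load('top0.npz'));save(c,'topcrop.png',(120,100,290,250),4.5)
c=dict(np.load('scene0.npz'));save(c,'scenecrop.png',(200,120,360,320),2.9)
```

```text
(no output)
```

View pics/topcrop.png

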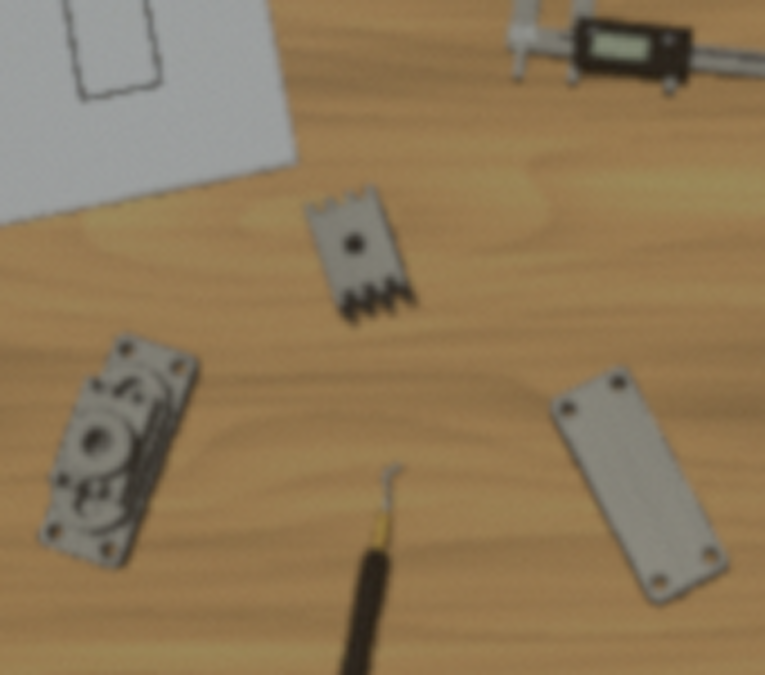

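View pics/scenecrop.png

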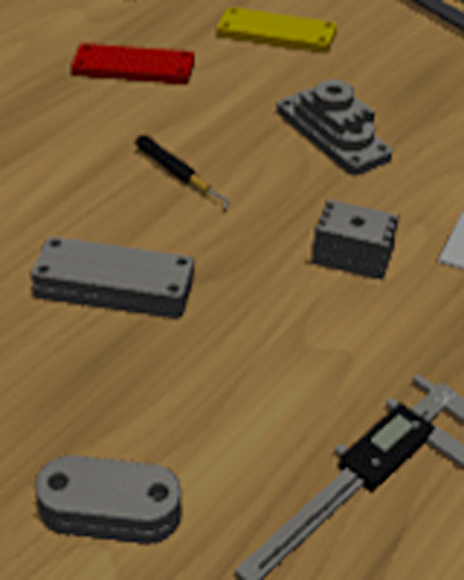

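Run:
```python
from h import *
c=dict(np.load('top0.npz'))
tc=lambda p:[(120+(u+.5)/4.5-.5,100+(v+.5)/4.5-.5) for u,v in p]
def show(n,px,z):
    P=onz(c,px,z)[:,:2]; print(n,P.mean(0).round(4),P.round(4).tolist())
    return P
fp=show('footpile',tc([(619,382),(568,408),(710,554),(659,581)]),.028)
d=fp[0]+fp[1]-fp[2]-fp[3]; print(np.degrees(np.arctan2(d[1],d[0])),np.linalg.norm(d)/2)
show('jawpile',tc([(353,244)]),.042)
p=show('jaw edges',tc([(305,206),(372,187),(415,305),(345,322)]),.042)
f=show('stack foot',tc([(126,348),(179,366),(53,530),(108,549)]),.014)
d=f[0]+f[1]-f[2]-f[3]; print(np.degrees(np.arctan2(d[1],d[0])),np.linalg.norm(d)/2)
show('stack ring',tc([(97,440)]),.056)
# masks
im=c['im']; hsv=cv2.cvtColor(im,cv2.COLOR_RGB2HSV)
m=((hsv[...,1]<60)&(hsv[...,2]>85)).astype(np.uint8)
cs,_=cv2.findContours(m,cv2.RETR_EXTERNAL,cv2.CHAIN_APPROX_NONE)
for k in cs:
    if cv2.contourArea(k)>80:
        x,y,w,h=cv2.boundingRect(k)
        if 100<y<300:
            for z in (.028,.042):
                P=onz(c,k[:,0].astype(float),z)[:,:2]*1000
                r=cv2.minAreaRect(P.astype(np.float32)); print((x,y,w,h),z,np.round(r[0],1),np.round(r[1],1),round(r[2],1))
save(c,'topB.png',(290,120,430,210),5.5)
```

```text
footpile [0.4687 0.0222] [[0.528, 0.0327], [0.5126, 0.0632], [0.4246, -0.0187], [0.4094, 0.0116]]
26.504909954057293 0.11542603766432111
jawpile [0.6108 0.1896] [[0.6108, 0.1896]]
jaw edges [0.6042 0.1859] [[0.6346, 0.2184], [0.6459, 0.1786], [0.5731, 0.1527], [0.5633, 0.1938]]
stack foot [0.4949 0.333 ] [[0.5556, 0.3295], [0.544, 0.2972], [0.4459, 0.3691], [0.4342, 0.3362]]
-19.727218954754445 0.11658969985487547
stack ring [0.4927 0.333 ] [[0.4927, 0.333]]
(398, 187, 14, 14) 0.028 [ 498.  -367.7] [37.  35.9] 89.3
(398, 187, 14, 14) 0.042 [ 495.7 -361.4] [36.4 35.3] 89.3
(243, 182, 38, 52) 0.028 [466.7  22.2] [134.5  51.1] 26.7
(243, 182, 38, 52) 0.042 [464.8  22.8] [132.6  50.3] 26.7
(129, 175, 35, 51) 0.028 [492.9 332.3] [ 58.1 131.1] 70.2
(129, 175, 35, 51) 0.042 [490.7 328.4] [ 57.2 129.2] 70.2
(188, 142, 22, 26) 0.028 [614.2 189.6] [62.3 42.7] 18.5
(188, 142, 22, 26) 0.042 [610.2 187.8] [61.4 42.1] 18.5
(308, 136, 29, 33) 0.028 [ 616.9 -148.4] [101.1  45.7] 31.9
(308, 136, 29, 33) 0.042 [ 612.9 -145.3] [99.6 45. ] 31.9
(468, 132, 26, 28) 0.028 [ 634.8 -604.5] [70.9 52.1] 21.9
(468, 132, 26, 28) 0.042 [ 630.5 -594.8] [69.8 51.3] 21.9
(498, 127, 14, 19) 0.028 [ 659.5 -679.6] [39.5 52.1] 81.1
(498, 127, 14, 19) 0.042 [ 654.9 -668.7] [38.9 51.4] 81.1
(274, 110, 41, 9) 0.028 [725.6 -73.7] [113.1  14.7] 83.4
(274, 110, 41, 9) 0.042 [720.  -71.7] [111.4  14.5] 83.4
```

View pics/topB.png

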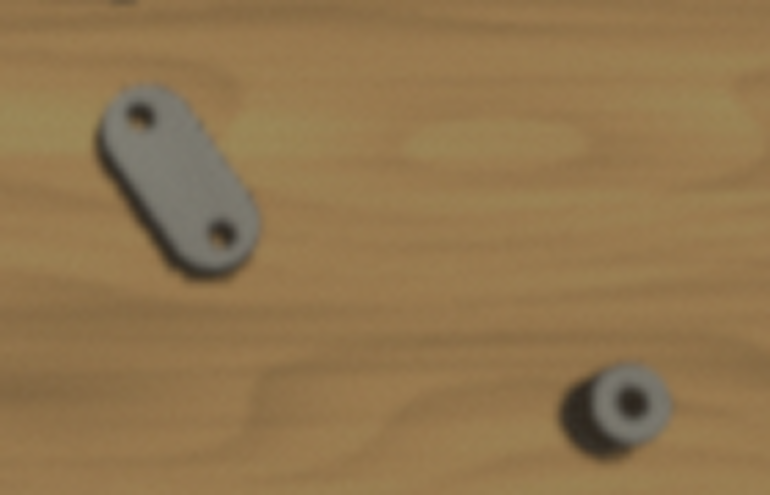

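```bash
cat >> h.py <<'E'
def yaw(s):
    R=cv2.Rodrigues(np.array(s['tcp_rot'],float))[0]; return np.degrees(np.arctan2(R[1,0],R[0,0]))
def plan(wps,s=None):
    """wps: list of (x,y,z,yawdeg); prints turn, then shifts in tool axes after the turn"""
    s=s or sensors.read_state(); p=np.array(s['tool_pos']);f=yaw(s)
    print('now',p.round(4),round(f,2),'q6',s['q'][5].round(2),'t',s['time'],'w',round(s['width']*.0854,4),'F',np.round(s['wrist_force'],1))
    for w in wps:
        t=-(w[3]-f); d=np.array(w[:3])-p; f=w[3]
        x=np.array([np.cos(np.radians(f)),np.sin(np.radians(f)),0]);z=np.array([-x[1],x[0],0])
        v=np.array([d@x,-d[2],d@z]); print('turn',round(np.radians(t),3),'shift',v.round(4),'minrows',int(np.ceil(np.abs(v).max()/.055)),int(np.ceil(abs(np.radians(t))/.18)))
        p=np.array(w[:3])
E
python3 - <<'E'
from h import *
c=read_camera('wrist');T=np.array(c['T_tool_cam']);print(T.round(4))
plan([(.45,-.25,.23,-72.3),(.495,.333,.23,-72.3),(.495,.333,.23,70.3)])
f=np.radians(70.3);R=np.array([[np.cos(f),0,-np.sin(f)],[np.sin(f),0,np.cos(f)],[0,-1,0]])
for b in (0,.03,.06):
    A=np.eye(4);A[:3,:3]=R;A[:3,3]=np.array([.495,.333,.2])-b*R[:,2]
    M=np.linalg.inv(A@T)
    k=dict(K=np.array([[296.4,0,c['cx']],[0,296.4,c['cy']],[0,0,1]]),d=np.zeros(5),R=M[:3,:3],t=M[:3,3])
    print(b,proj(k,[[.495,.333,.056],[.556,.33,.014],[.434,.336,.014]]).round())
E
```

```text
[[ 1.000e+00  4.000e-04  1.100e-03 -3.000e-04]
 [-1.000e-03 -2.570e-01  9.664e-01 -1.424e-01]
 [ 7.000e-04 -9.664e-01 -2.570e-01  6.450e-02]
 [ 0.000e+00  0.000e+00  0.000e+00  1.000e+00]]
now [ 0.205  -0.6426  0.2304] -72.31 q6 -0.04 t 0.2 w 0.0855 F [0.4 0.6 0.6]
turn -0.0 shift [-0.2995  0.0004  0.3528] minrows 7 1
turn -0.0 shift [-0.5417 -0.      0.2201] minrows 10 0
turn -2.489 shift [ 0. -0.  0.] minrows 0 14
0 [[253. 178.]
 [268. 218.]
 [236. 116.]]
0.03 [[253. 147.]
 [268. 194.]
 [236.  87.]]
0.06 [[253. 115.]
 [269. 168.]
 [236.  56.]]
```

>>> {"op": "arm_command", "data": {"deltas": [[-0.0374, 0, 0.0441, 0], [-0.0374, 0, 0.0441, 0], [-0.0374, 0, 0.0441, 0], [-0.0374, 0, 0.0441, 0], [-0.0374, 0, 0.0441, 0], [-0.0374, 0, 0.0441, 0], [-0.0374, 0, 0.0441, 0], [-0.0374, 0, 0.0441, 0], [-0.0492, 0.003, 0.02, 0], [-0.0492, 0.003, 0.02, 0], [-0.0492, 0.003, 0.02, 0], [-0.0492, 0.003, 0.02, 0], [-0.0492, 0.003, 0.02, 0], [-0.0492, 0.003, 0.02, 0], [-0.0492, 0.003, 0.02, 0], [-0.0492, 0.003, 0.02, 0], [-0.0492, 0.003, 0.02, 0], [-0.0492, 0.003, 0.02, 0], [-0.0492, 0, 0.02, 0]], "fingers": 0.06, "newtons": 60}}

```text
time: 2.58
tool_pos: [0.4951, 0.3333, 0.2008]
tcp_rot: [-1.34, 0.979, -0.979]
wrist_force: [0.5, -1.4, 0.0]
width: 0.708
```

>>> {"op": "arm_command", "data": {"deltas": [[0, 0, 0, -0.1778], [0, 0, 0, -0.1778], [0, 0, 0, -0.1778], [0, 0, 0, -0.1778], [0, 0, 0, -0.1778], [0, 0, 0, -0.1778], [0, 0, 0, -0.1778], [0, 0, 0, -0.1778], [0, 0, 0, -0.1778], [0, 0, 0, -0.1778], [0, 0, 0, -0.1778], [0, 0, 0, -0.1778], [0, 0, 0, -0.1778], [0, 0, 0, -0.1778], [0, 0, 0, 0], [0, 0, 0, 0]]}}

```text
time: 4.58
tool_pos: [0.4953, 0.3316, 0.2011]
tcp_rot: [-1.353, -0.95, 0.95]
wrist_force: [-0.5, -0.7, 0.9]
width: 0.702
```

Run:
```python
from h import *
plan([(.495,.333,.2,70.3)])
c=cam('wrist');np.savez('w1.npz',**c);save(c,'w1.png',(130,60,390,250),3)
```

```text
now [0.4953 0.3316 0.2011] 70.15 q6 -0.68 t 4.575 w 0.0599 F [-0.5 -0.7  0.9]
turn -0.003 shift [0.0012 0.0011 0.0008] minrows 1 1
```

View pics/w1.png

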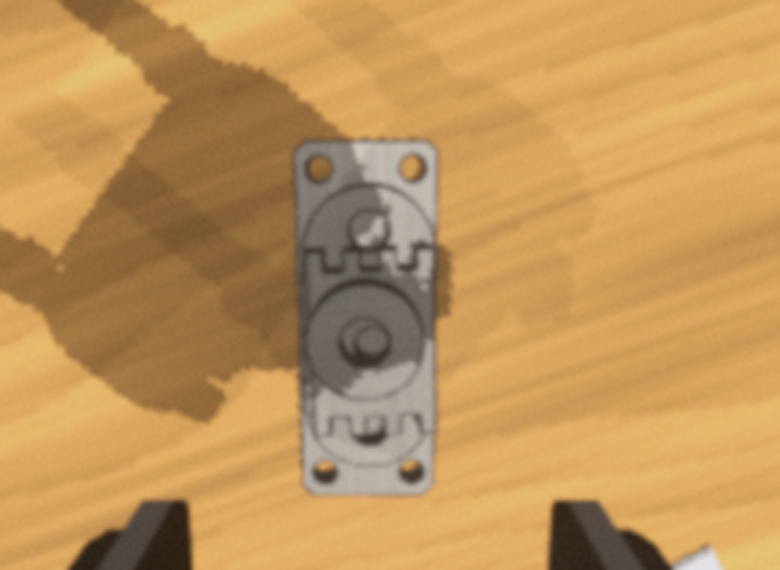

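Run:
```python
from h import *
c=dict(np.load('w1.npz'))
tc=lambda p:[(130+(u+.5)/3-.5,60+(v+.5)/3-.5) for u,v in p]
def show(n,p,z):
    P=onz(c,tc(p),z)[:,:2]; print(n,P.mean(0).round(4),P.round(4).tolist());return P
show('ring',[(306,340),(424,340)],.056);show('ring',[(365,281),(365,400)],.056);
f=show('foot',[(319,167),(412,166),(325,472),(411,472)],.014)
d=f[0]+f[1]-f[2]-f[3]; print(np.degrees(np.arctan2(d[1],d[0])),np.linalg.norm(d)/2)
show('link',[(369,229)],.028)
show('jaw',[(303,248),(436,246),(308,432),(435,432)],.042)
```

```text
ring [0.49   0.3316] [[0.4834, 0.3133], [0.4966, 0.35]]
ring [0.4905 0.3315] [[0.4716, 0.3383], [0.5093, 0.3246]]
foot [0.4935 0.3308] [[0.4329, 0.3344], [0.4439, 0.366], [0.5428, 0.2955], [0.5542, 0.3274]]
160.59619248623846 0.11673545445917706
link [0.4586 0.3443] [[0.4586, 0.3443]]
jaw [0.4941 0.3321] [[0.4559, 0.3217], [0.4705, 0.364], [0.5173, 0.3001], [0.5326, 0.3426]]
```

>>> {"op": "arm_command", "data": {"deltas": [[-0.0009, 0.03, 0.0037, 0], [0, 0.04, 0, 0], [0, 0.04, 0, 0], [0, 0.03, 0, 0], [0, 0.01, 0, 0], [0, 0.005, 0, 0], [0, 0.0025, 0, 0], [0, 0, 0, 0], [0, 0, 0, 0], [0, 0, 0, 0]]}}

```text
time: 5.88
tool_pos: [0.492, 0.3323, 0.0444]
tcp_rot: [-1.352, -0.953, 0.952]
wrist_force: [-0.4, 0.6, -0.1]
width: 0.703
```

Run:
```python
from h import *
plan([(.4915,.332,.0435,70.3)])
c=cam('wrist');save(c,'w2.png')
plan([(.4915,.332,.0435,70.3)])
```

```text
now [0.492  0.3323 0.0444] 70.31 q6 -0.68 t 5.875 w 0.0601 F [-0.4  0.6 -0.1]
turn 0.0 shift [-0.0004  0.0009  0.0004] minrows 1 1
now [0.4919 0.3322 0.0442] 70.31 q6 -0.68 t 5.925 w 0.06 F [-0.2  0.1  0.7]
turn 0.0 shift [-0.0003  0.0007  0.0003] minrows 1 1
```

View pics/w2.png

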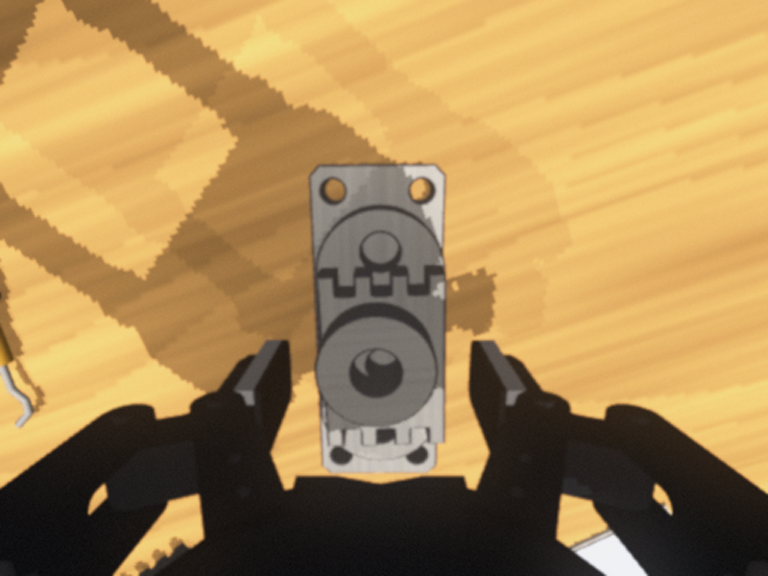

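>>> {"op": "arm_command", "data": {"deltas": [[0, 0, 0, 0], [0, 0, 0, 0], [0, 0, 0, 0], [0, 0, 0, 0], [0, 0, 0, 0], [0, 0, 0, 0]], "fingers": 0.03, "newtons": 60}}

```text
time: 6.68
tool_pos: [0.492, 0.3323, 0.0444]
tcp_rot: [-1.352, -0.953, 0.952]
wrist_force: [-1.8, 0.1, 4.9]
width: 0.432
```

>>> {"op": "arm_command", "data": {"deltas": [[0, -0.01, 0, 0], [0, -0.03, 0, 0], [0, -0.04, 0, 0], [0, -0.04, 0, 0], [0, -0.02, 0, 0], [0, 0, 0, 0]]}}

```text
time: 7.42
tool_pos: [0.4925, 0.3326, 0.1853]
tcp_rot: [-1.353, -0.955, 0.95]
wrist_force: [-0.2, -0.3, -1.4]
width: 0.44
```

Run:
```python
from h import *
plan([(.4957,-.3614,.182,70.3),(.4957,-.3614,.182,-20)])
c=cam('wrist');save(c,'w3.png');np.savez('w3.npz',**c)
```

```text
now [0.4925 0.3326 0.1853] 70.31 q6 -0.68 t 7.425 w 0.0376 F [-0.2 -0.3 -1.4]
turn 0.0 shift [-0.6523  0.0033 -0.2369] minrows 12 1
turn 1.576 shift [ 0. -0.  0.] minrows 0 9
```

View pics/w3.png

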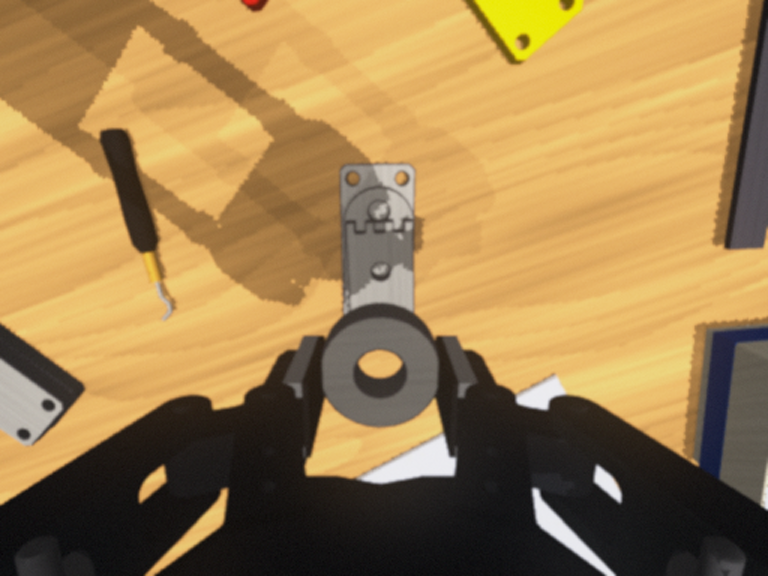

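Run:
```python
from h import *
c=dict(np.load('w3.npz'))
e=onz(c,[(381.5/1.5-.5,365/1.5-.5)],.1853+.0117)[0];print(e)
d=e[:2]-[.4925,.3326];f=np.radians(70.3);print(d@[np.cos(f),np.sin(f)],d@[-np.sin(f),np.cos(f)])
plan([(.552,-.382,.185,70.3)])
```

```text
[0.48886808 0.33421894 0.197     ]
0.0002998834631818852 0.003965079445711601
now [0.4915 0.332  0.1834] 70.31 q6 -0.68 t 7.475 w 0.0374 F [ 0.5  0.  -1.3]
turn 0.0 shift [-0.6518 -0.0016 -0.2976] minrows 12 1
```

>>> {"op": "arm_command", "data": {"deltas": [[-0.0301, 0, -0.0129, 0], [-0.0501, 0, -0.0229, 0], [-0.0501, 0, -0.0229, 0], [-0.0501, 0, -0.0229, 0], [-0.0501, 0, -0.0229, 0], [-0.0501, 0, -0.0229, 0], [-0.0501, 0, -0.0229, 0], [-0.0501, 0, -0.0229, 0], [-0.0501, 0, -0.0229, 0], [-0.0501, 0, -0.0229, 0], [-0.0501, 0, -0.0229, 0], [-0.0501, 0, -0.0229, 0], [-0.0501, 0, -0.0229, 0], [-0.0201, 0, -0.0099, 0], [0, 0, 0, 0], [0, 0, 0, 0]]}}

```text
time: 9.48
tool_pos: [0.5518, -0.3798, 0.1823]
tcp_rot: [-1.349, -0.952, 0.953]
wrist_force: [-0.3, 0.7, -1.0]
width: 0.437
```

Run:
```python
from h import *
plan([(.552,-.382,.185,70.3)])
c=cam('wrist');save(c,'w4.png');np.savez('w4.npz',**c)
plan([(.552,-.382,.185,70.3)])
```

```text
now [ 0.5518 -0.3798  0.1823] 70.34 q6 -1.87 t 9.475 w 0.0373 F [-0.3  0.7 -1. ]
turn 0.001 shift [-0.002  -0.0027 -0.0009] minrows 1 1
now [ 0.5521 -0.3796  0.1827] 70.38 q6 -1.87 t 9.525 w 0.0371 F [ 0.1  0.2 -0.6]
turn 0.001 shift [-0.0023 -0.0023 -0.0007] minrows 1 1
```

View pics/w4.png

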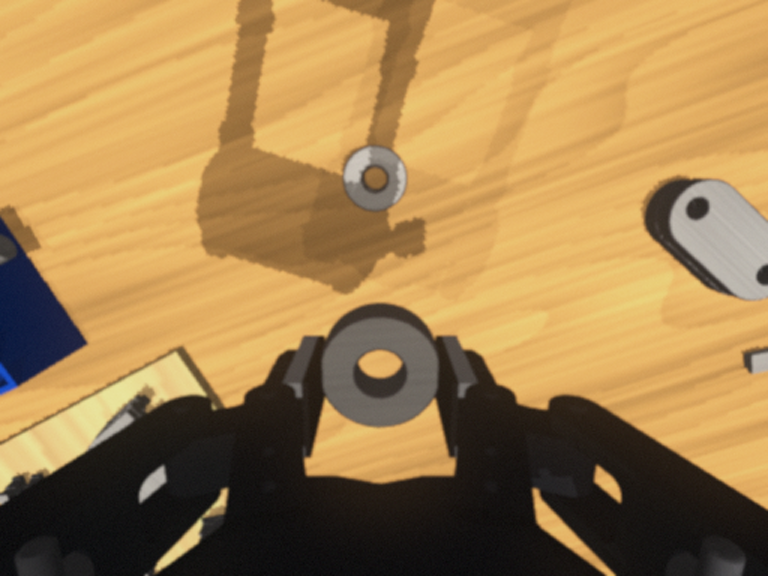

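```bash
cat >> h.py <<'E'
def px15(p): return [((u+.5)/1.5-.5,(v+.5)/1.5-.5) for u,v in p]
def tooldiff(a,b,f):
    d=np.array(b)[:2]-np.array(a)[:2];f=np.radians(f);return np.array([d@[np.cos(f),np.sin(f)],d@[-np.sin(f),np.cos(f)]]).round(4)
E
python3 - <<'E'
from h import *
c=dict(np.load('w4.npz'))
a=onz(c,px15([(381,365)]),.1823+.0117)[0];b=onz(c,px15([(375,178)]),.042)[0]
print(a,b,tooldiff(a,b,70.35))
E
```

```text
[ 0.54837267 -0.37824099  0.194     ] [ 0.49616937 -0.36293066  0.042     ] [-0.0031  0.0543]
```

>>> {"op": "arm_command", "data": {"deltas": [[-0.0031, 0, 0.0203, 0], [0, 0.01, 0.034, 0], [0, 0.04, 0, 0], [0, 0.04, 0, 0], [0, 0.03, 0, 0], [0, 0.01, 0, 0], [0, 0.004, 0, 0], [0, 0, 0, 0], [0, 0, 0, 0]]}}

```text
time: 10.65
tool_pos: [0.5013, -0.3668, 0.0514]
tcp_rot: [-1.355, -0.954, 0.952]
wrist_force: [0.3, 0.3, -1.5]
width: 0.431
```

Run:
```python
from h import *
plan([(.4957,-.3614,.0446,70.3)])
c=cam('wrist');save(c,'w5.png');np.savez('w5.npz',**c)
plan([(.4957,-.3614,.0446,70.3)])
c=cam('scene');save(c,'s5.png',(60,270,180,384),4)
plan([(.4957,-.3614,.0446,70.3)])
```

```text
now [ 0.5013 -0.3668  0.0514] 70.32 q6 -1.9 t 10.65 w 0.0368 F [ 0.3  0.3 -1.5]
turn 0.0 shift [0.0032 0.0068 0.0071] minrows 1 1
now [ 0.5011 -0.3668  0.0512] 70.31 q6 -1.9 t 10.7 w 0.0373 F [-0.1  0.  -1.4]
turn 0.0 shift [0.0033 0.0066 0.007 ] minrows 1 1
now [ 0.501  -0.3667  0.051 ] 70.31 q6 -1.9 t 10.75 w 0.0375 F [ 1.   0.2 -0.7]
turn 0.0 shift [0.0033 0.0064 0.0068] minrows 1 1
```

View pics/w5.png

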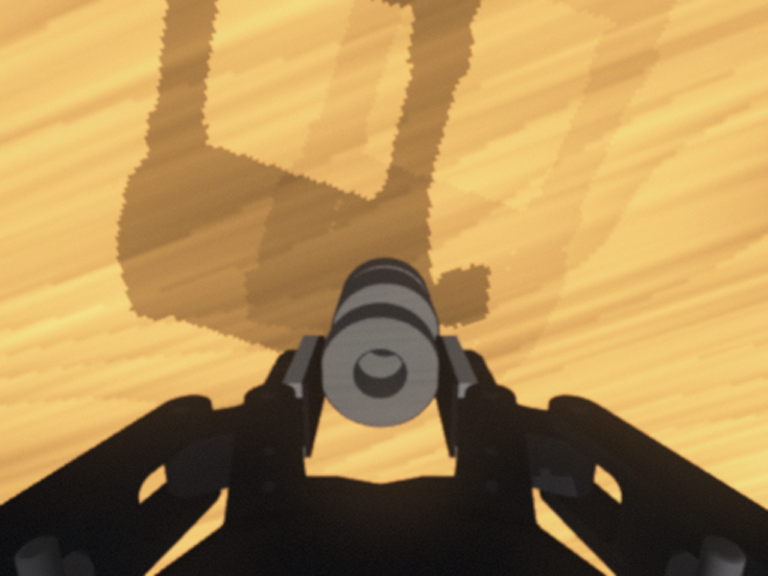

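View pics/s5.png

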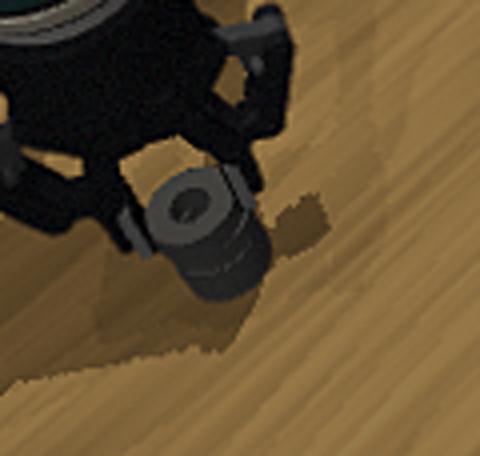

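Run:
```python
from h import *
c=dict(np.load('w5.npz'));save(c,'w5c.png',(200,160,310,290),6)
```

```text
(no output)
```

View pics/w5c.png

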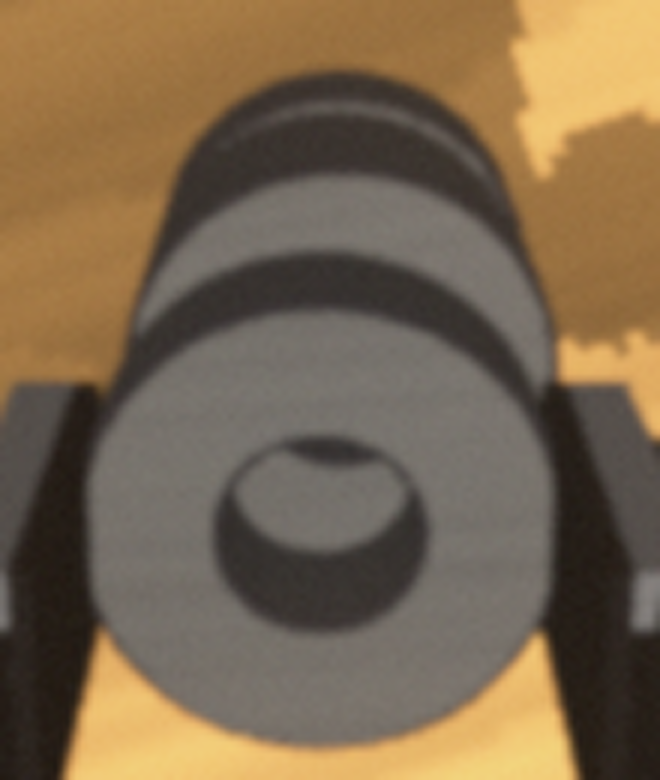

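Run:
```python
from h import *
c=dict(np.load('w5.npz'))
t=lambda p:[(200+(p[0]+.5)/6-.5,160+(p[1]+.5)/6-.5)]
z=.0512
o=np.array([.5013,-.3668])
for n,p,h in [('rt',(321,308),z+.0117),('rb',(321,250),z-.0023),('pile',(342,172),.042),('rl',(87,530),z+.0117),('rr',(556,530),z+.0117),('pl',(138,325),.042),('pr',(555,325),.042)]:
    print(n,tooldiff(o,onz(c,t(p),h)[0],70.3))
```

```text
rt [-0.0001  0.0201]
rb [-0.0001  0.0204]
pile [0.0017 0.0254]
rl [-0.0189  0.0012]
rr [0.0188 0.0012]
pl [-0.0167  0.0111]
pr [0.0211 0.0111]
```

>>> {"op": "arm_command", "data": {"deltas": [[0.002, 0, 0.0053, 0], [0, 0.003, 0, 0], [0, 0.002, 0, 0], [0, 0.0015, 0, 0], [0, 0, 0, 0], [0, 0, 0, 0]]}}

```text
time: 11.5
tool_pos: [0.4957, -0.3623, 0.0444]
tcp_rot: [-1.352, -0.952, 0.953]
wrist_force: [-3.4, 2.6, 8.0]
width: 0.435
```

Run:
```python
from h import *
plan([(.4957,-.3614,.0446,70.3)])
c=cam('wrist');save(c,'w6.png',(200,160,310,290),4);np.savez('w6.npz',**c)
plan([(.4957,-.3614,.0446,70.3)])
```

```text
now [ 0.4957 -0.3623  0.0444] 70.32 q6 -1.9 t 11.5 w 0.0372 F [-3.4  2.6  8. ]
turn 0.0 shift [ 0.0009 -0.0002  0.0003] minrows 1 1
now [ 0.4957 -0.3624  0.0444] 70.31 q6 -1.9 t 11.55 w 0.0371 F [-3.6  2.6  7.6]
turn 0.0 shift [ 0.0009 -0.0002  0.0003] minrows 1 1
```

View pics/w6.png

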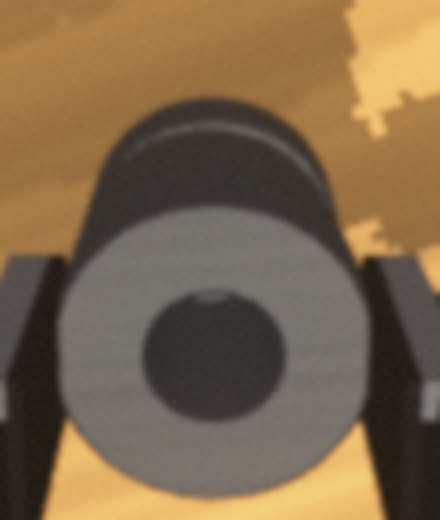

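>>> {"op": "arm_command", "data": {"deltas": [[0, 0, 0, 0], [0, 0, 0, 0], [0, 0, 0, 0], [0, 0, 0, 0], [0, 0, 0, 0]], "fingers": 0.06}}

```text
time: 12.18
tool_pos: [0.4959, -0.3624, 0.0431]
tcp_rot: [-1.352, -0.952, 0.952]
wrist_force: [-0.2, -1.2, 0.6]
width: 0.701
```

>>> {"op": "arm_command", "data": {"deltas": [[0, -0.02, 0, 0], [0, -0.04, 0, 0], [0, -0.04, 0, 0], [0, -0.04, 0, 0], [0, 0, 0, 0]]}}

```text
time: 12.8
tool_pos: [0.4988, -0.3647, 0.1901]
tcp_rot: [-1.363, -0.957, 0.951]
wrist_force: [0.9, -0.3, 0.6]
width: 0.703
```

Run:
```python
from h import *
plan([(.4935,.3315,.185,70.3)])
c=cam('wrist');save(c,'w7.png');np.savez('w7.npz',**c)
```

```text
now [ 0.4988 -0.3647  0.1901] 70.31 q6 -1.9 t 12.8 w 0.06 F [ 0.9 -0.3  0.6]
turn 0.0 shift [0.6537 0.0051 0.2397] minrows 12 1
```

View pics/w7.png

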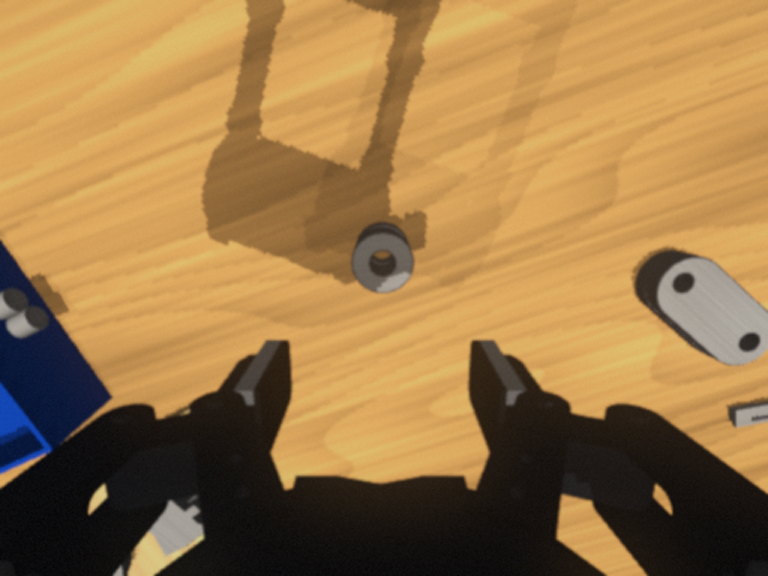

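>>> {"op": "arm_command", "data": {"deltas": [[0.0251, 0, 0.0091, 0], [0.0502, 0, 0.0182, 0], [0.0502, 0, 0.0182, 0], [0.0502, 0, 0.0182, 0], [0.0502, 0, 0.0182, 0], [0.0502, 0, 0.0182, 0], [0.0502, 0, 0.0182, 0], [0.0502, 0, 0.0182, 0], [0.0502, 0, 0.0182, 0], [0.0502, 0, 0.0182, 0], [0.0502, 0, 0.0182, 0], [0.0502, 0, 0.0182, 0], [0.0502, 0, 0.0182, 0], [0.0251, 0, 0.0091, 0], [0, 0, 0, 0], [0, 0, 0, 0]]}}

```text
time: 14.85
tool_pos: [0.4915, 0.331, 0.182]
tcp_rot: [-1.352, -0.951, 0.956]
wrist_force: [0.1, -0.6, -0.5]
width: 0.702
```

Run:
```python
from h import *
plan([(.4935,.3315,.185,70.3)])
c=cam('wrist');save(c,'w8.png',(190,70,320,250),4);np.savez('w8.npz',**c)
plan([(.4935,.3315,.185,70.3)])
```

```text
now [0.4915 0.331  0.182 ] 70.36 q6 -0.68 t 14.85 w 0.0599 F [ 0.1 -0.6 -0.5]
turn 0.001 shift [ 0.0011 -0.003  -0.0017] minrows 1 1
now [0.4919 0.3307 0.1824] 70.3 q6 -0.68 t 14.9 w 0.0601 F [-0.8  0.5 -0.5]
turn 0.0 shift [ 0.0013 -0.0026 -0.0012] minrows 1 1
```

View pics/w8.png

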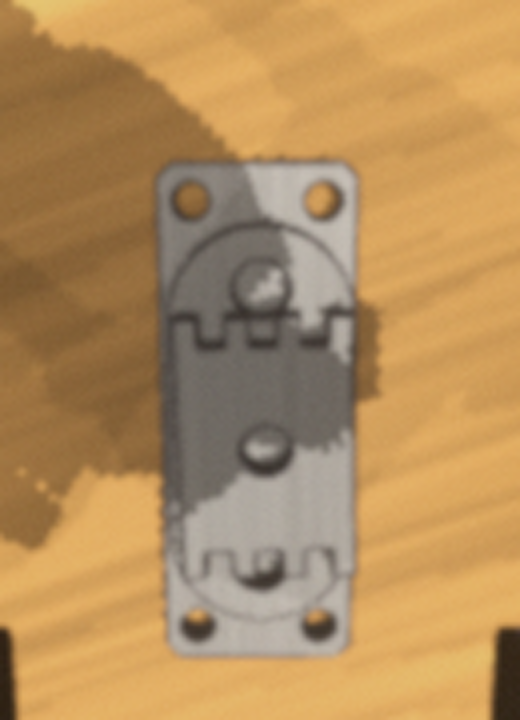

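```bash
cat >> h.py <<'E'
def crop(p,x0,y0,s): return [(x0+(u+.5)/s-.5,y0+(v+.5)/s-.5) for u,v in p]
E
python3 - <<'E'
from h import *
c=dict(np.load('w8.npz'));o=[.4917,.3309]
def show(n,p,z):
    P=onz(c,crop(p,190,70,4),z)
    print(n,P[:,:2].mean(0).round(4),[tooldiff(o,q,70.3).tolist() for q in P]);return P[:,:2]
show('hole',[(266,449)],.042)
p=show('jaw',[(175,320),(354,312),(184,577),(355,572)],.042)
for a,b in((0,1),(2,3),(0,2),(1,3)):
    d=p[b]-p[a];print(np.degrees(np.arctan2(d[1],d[0])).round(1),np.linalg.norm(d).round(4))
f=show('foot',[(190,200),(323,199),(198,626),(319,625)],.014)
l=show('link',[(261,289),(261,570)],.028);d=l[1]-l[0];print(np.degrees(np.arctan2(d[1],d[0])),np.linalg.norm(d))
E
```

```text
hole [0.4947 0.3326] [[0.0027, -0.0023]]
jaw [0.4948 0.3329] [[-0.0192, 0.0293], [0.0234, 0.0313], [-0.0179, -0.0355], [0.0252, -0.0341]]
73.0 0.0426
72.2 0.0431
-18.6 0.0648
-18.1 0.0654
foot [0.4936 0.3309] [[-0.0168, 0.0563], [0.0171, 0.0566], [-0.0159, -0.0601], [0.018, -0.0597]]
link [0.4938 0.3317] [[0.0014, 0.0352], [0.0016, -0.0386]]
-19.508738026975397 0.07375817781607957
```

>>> {"op": "arm_command", "data": {"deltas": [[0, 0, 0, -0.03], [0.0028, 0.03, -0.0023, 0], [0, 0.04, 0, 0], [0, 0.04, 0, 0], [0, 0.03, 0, 0], [0, 0.0085, 0, 0], [0, 0.004, 0, 0], [0, 0, 0, 0], [0, 0, 0, 0]]}}

```text
time: 16.02
tool_pos: [0.4971, 0.3342, 0.0323]
tcp_rot: [-1.342, -0.977, 0.973]
wrist_force: [-0.3, 0.2, -0.4]
width: 0.698
```

Run:
```python
from h import *
plan([(.4948,.3328,.0303,72)])
c=cam('wrist');save(c,'w9.png',(130,100,390,290),3);np.savez('w9.npz',**c)
plan([(.4948,.3328,.0303,72)])
```

```text
now [0.4971 0.3342 0.0323] 72.04 q6 -0.71 t 16.025 w 0.0596 F [-0.3  0.2 -0.4]
turn 0.001 shift [-0.0021  0.002   0.0018] minrows 1 1
now [0.497  0.3342 0.0322] 72.04 q6 -0.71 t 16.075 w 0.0602 F [-0.9  0.3 -0.1]
turn 0.001 shift [-0.002   0.0019  0.0016] minrows 1 1
```

View pics/w9.png

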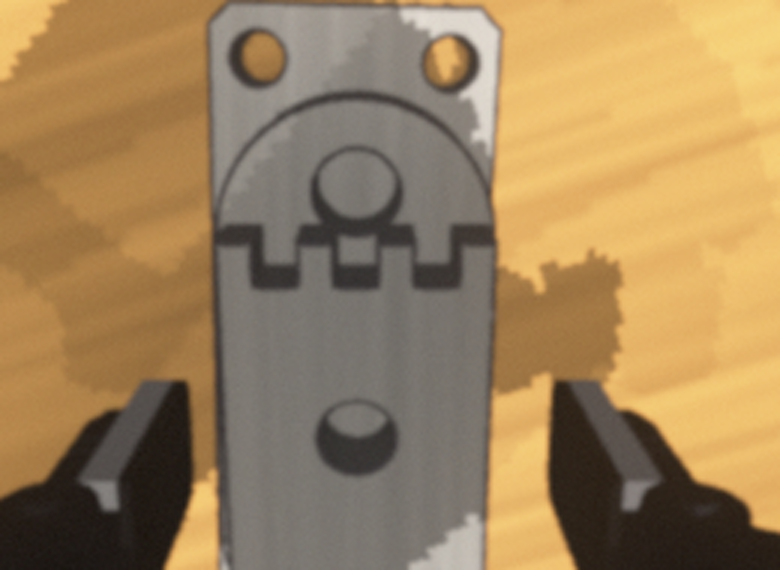

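>>> {"op": "arm_command", "data": {"deltas": [[-0.0021, 0.0015, 0.0017, 0], [0, 0, 0, 0], [0, 0, 0, 0]]}}

```text
time: 16.45
tool_pos: [0.4937, 0.3321, 0.0293]
tcp_rot: [-1.341, -0.975, 0.975]
wrist_force: [-0.5, -0.0, -0.4]
width: 0.701
```

>>> {"op": "arm_command", "data": {"deltas": [[0, 0, 0, 0], [0, 0, 0, 0], [0, 0, 0, 0], [0, 0, 0, 0], [0, 0, 0, 0]], "fingers": 0.034, "newtons": 80}}

```text
time: 17.08
tool_pos: [0.4941, 0.3325, 0.0299]
tcp_rot: [-1.341, -0.976, 0.974]
wrist_force: [-0.7, 0.1, 6.1]
width: 0.487
```

Run:
```python
from h import *
plan([(.4948,.3328,.0303,72)])
c=cam('wrist');save(c,'w10.png',(130,100,390,290),3);np.savez('w10.npz',**c)
plan([(.4948,.3328,.0303,72)])
```

```text
now [0.4941 0.3325 0.0299] 72.03 q6 -0.71 t 17.075 w 0.0416 F [-0.7  0.1  6.1]
turn 0.001 shift [ 0.0005 -0.0004 -0.0005] minrows 1 1
now [0.4941 0.3325 0.0299] 72.03 q6 -0.71 t 17.125 w 0.042 F [-1.4  0.7  5.2]
turn 0.001 shift [ 0.0005 -0.0004 -0.0005] minrows 1 1
```

View pics/w10.png

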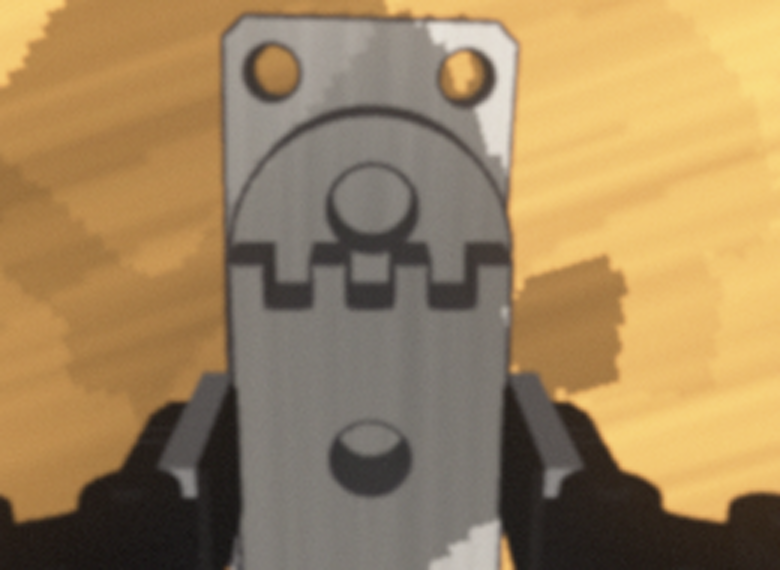

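Run:
```python
from h import *
c=dict(np.load('w10.npz'))
print(tooldiff([.4941,.3325],onz(c,crop([(371,459)],130,100,3),.042)[0],72))
plan([(.4941,.3325,.185,72),(.668,.208,.185,108.5)])
```

```text
[ 0.0001 -0.0011]
now [0.4941 0.3325 0.0299] 72.03 q6 -0.71 t 17.125 w 0.042 F [-1.4  0.7  5.2]
turn 0.001 shift [ 0.     -0.1551  0.    ] minrows 3 1
turn -0.637 shift [-0.1732 -0.     -0.1254] minrows 4 4
```

>>> {"op": "arm_command", "data": {"deltas": [[0, -0.01, 0, 0], [0, -0.03, 0, 0], [0, -0.04, 0, 0], [0, -0.04, 0, 0], [0, -0.03, 0, 0], [0, -0.005, 0, -0.1274], [0, 0, 0, -0.1274], [0, 0, 0, -0.1274], [0, 0, 0, -0.1274], [0, 0, 0, -0.1274], [0, 0, 0, 0]]}}

```text
time: 18.5
tool_pos: [0.4932, 0.3317, 0.1835]
tcp_rot: [-1.039, -1.441, 1.444]
wrist_force: [0.4, -0.2, -3.6]
width: 0.487
```

Run:
```python
from h import *
plan([(.668,.208,.185,108.5)])
c=cam('wrist');save(c,'w11.png');np.savez('w11.npz',**c)
plan([(.668,.208,.185,108.5)])
```

```text
now [0.4932 0.3317 0.1835] 108.45 q6 -1.34 t 18.5 w 0.0416 F [ 0.4 -0.2 -3.6]
turn -0.001 shift [-0.1728 -0.0015 -0.1265] minrows 4 1
now [0.4933 0.3318 0.1836] 108.39 q6 -1.34 t 18.55 w 0.0417 F [ 0.4  0.4 -3.5]
turn -0.002 shift [-0.1729 -0.0014 -0.1264] minrows 4 1
```

View pics/w11.png

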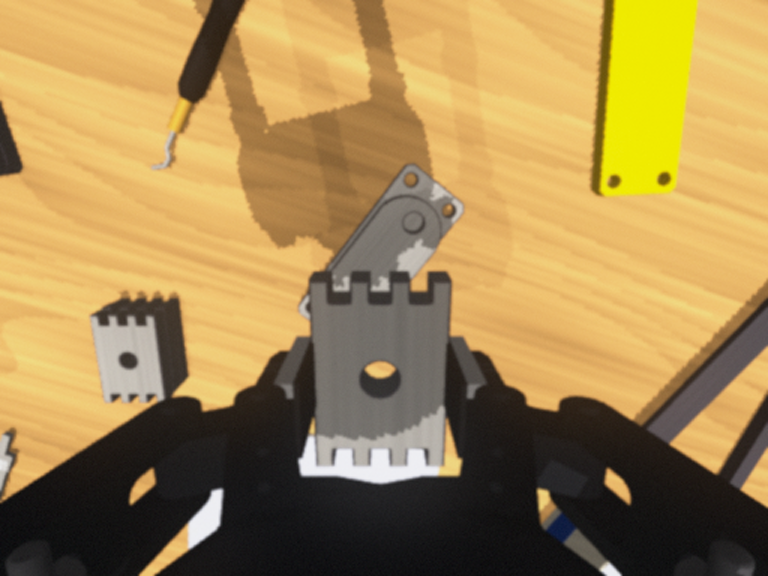

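>>> {"op": "arm_command", "data": {"deltas": [[-0.0216, 0, -0.0158, 0], [-0.0432, 0, -0.0316, 0], [-0.0432, 0, -0.0316, 0], [-0.0432, 0, -0.0316, 0], [-0.0216, 0, -0.0158, 0], [0, 0, 0, 0], [0, 0, 0, 0], [0, 0, 0, 0]]}}

```text
time: 19.55
tool_pos: [0.6676, 0.2093, 0.1841]
tcp_rot: [-1.037, -1.443, 1.444]
wrist_force: [-0.3, -1.0, -3.3]
width: 0.486
```

Run:
```python
from h import *
plan([(.668,.208,.185,108.5)])
c=cam('wrist');save(c,'w12.png');np.savez('w12.npz',**c)
save(c,'w12c.png',(190,60,320,320),2.3)
plan([(.668,.208,.185,108.5)])
```

```text
now [0.6676 0.2093 0.1841] 108.56 q6 -1.63 t 19.55 w 0.0415 F [-0.3 -1.  -3.3]
turn 0.001 shift [-0.0014 -0.0009  0.    ] minrows 1 1
now [0.6677 0.2093 0.1843] 108.58 q6 -1.63 t 19.6 w 0.0415 F [ 0.1 -0.3 -3.4]
turn 0.001 shift [-0.0014 -0.0007  0.0001] minrows 1 1
```

View pics/w12.png

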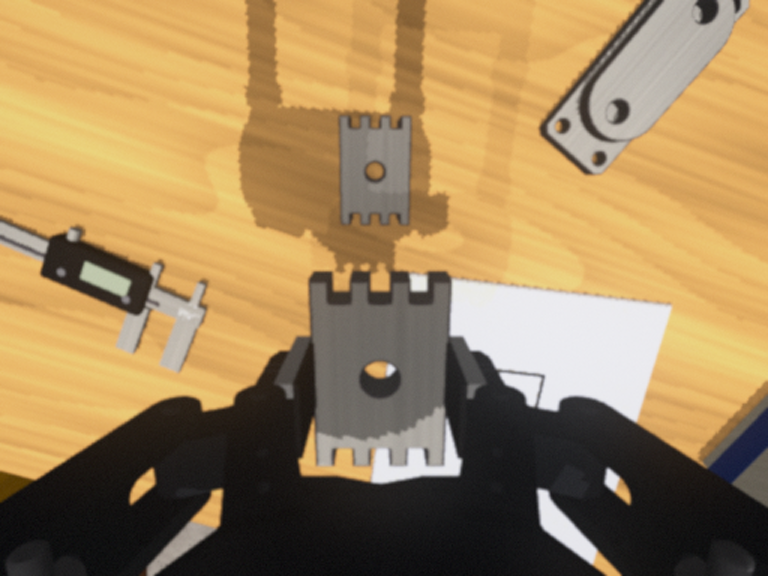

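Run:
```python
from h import *
c=dict(np.load('w12.npz'));o=[.6676,.2093]
for n,p,h in [('held',(380,380),.1841+.012),('pile',(375,171),.042),('p1',(341,117),.042),('p2',(411,117),.042),('p3',(342,223),.042),('p4',(409,223),.042)]:
    X=onz(c,px15([p]),h)[0];print(n,X[:2].round(4),tooldiff(o,X,108.55))
```

```text
held [0.6687 0.21  ] [ 0.0003 -0.0013]
pile [0.6097 0.1869] [-0.0029  0.062 ]
p1 [0.5863 0.1575] [-0.0233  0.0935]
p2 [0.5729 0.1974] [0.0189 0.0936]
p3 [0.647  0.1771] [-0.024   0.0298]
p4 [0.6333 0.2176] [0.0188 0.0299]
```

>>> {"op": "arm_command", "data": {"deltas": [[-0.003, 0, 0.033, 0], [0, 0.01, 0.03, 0], [0, 0.04, 0, 0], [0, 0.04, 0, 0], [0, 0.03, 0, 0], [0, 0.01, 0, 0], [0, 0.002, 0, 0], [0, 0, 0, 0], [0, 0, 0, 0], [0, 0, 0, 0]]}}

```text
time: 20.85
tool_pos: [0.6106, 0.1858, 0.0535]
tcp_rot: [-1.04, -1.445, 1.442]
wrist_force: [0.7, 0.8, -4.2]
width: 0.491
```

Run:
```python
from h import *
plan([(.6103,.188,.044,108.5)])
c=cam('wrist');save(c,'w13.png',(180,130,330,320),4);np.savez('w13.npz',**c)
c=cam('scene');save(c,'s13.png',(280,160,360,230),6)
plan([(.6103,.188,.044,108.5)])
```

```text
now [0.6106 0.1858 0.0535] 108.53 q6 -1.64 t 20.85 w 0.042 F [ 0.7  0.8 -4.2]
turn 0.0 shift [ 0.0022  0.0095 -0.0004] minrows 1 1
now [0.6102 0.1857 0.0529] 108.52 q6 -1.64 t 20.95 w 0.0417 F [ 0.5  0.5 -2.1]
turn 0.0 shift [ 0.0022  0.0089 -0.0009] minrows 1 1
```

View pics/w13.png

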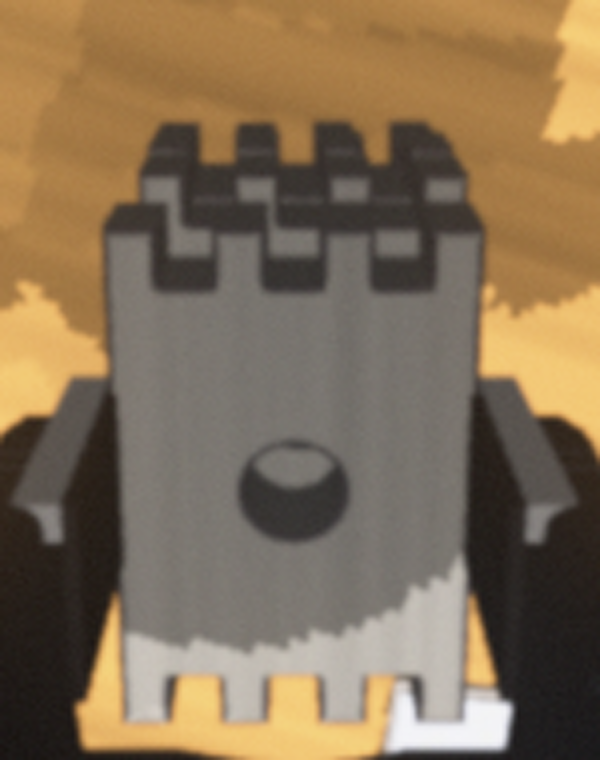

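View pics/s13.png

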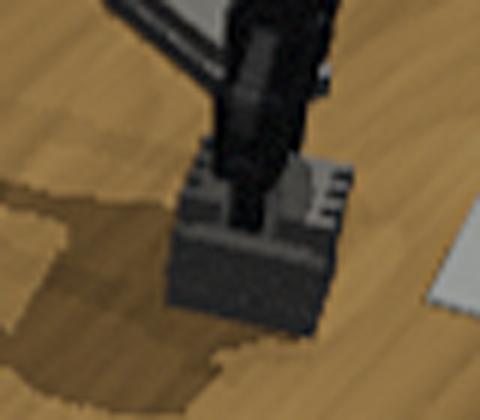

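Run:
```python
from h import *
c=dict(np.load('w13.npz'));o=[.6104,.1858];z=.0532
for n,p,h in [('ht',(106,233),z+.0121),('ht',(484,233),z+.0121),('hb',(116,204),z-.0019),('hb',(474,204),z-.0019),('p',(140,177),.042),('p',(467,177),.042)]:
    X=onz(c,crop([p],180,130,4),h)[0];print(n,tooldiff(o,X,108.55))
```

```text
ht [-0.0212  0.0311]
ht [0.0219 0.0312]
hb [-0.0221  0.0312]
hb [0.0228 0.0312]
p [-0.0202  0.0326]
p [0.0231 0.0326]
```

Shift x +0.0012, z +0.0014, and lower 9 mm.

>>> {"op": "arm_command", "data": {"deltas": [[0.0012, 0.003, 0.0014, 0], [0, 0.003, 0, 0], [0, 0.002, 0, 0], [0, 0.001, 0, 0], [0, 0, 0, 0], [0, 0, 0, 0], [0, 0, 0, 0]]}}

```text
time: 21.82
tool_pos: [0.6077, 0.1863, 0.0439]
tcp_rot: [-1.038, -1.443, 1.444]
wrist_force: [-4.7, -1.1, 5.5]
width: 0.487
```

Run:
```python
from h import *
plan([(.6103,.188,.044,108.5)])
c=cam('wrist');save(c,'w14.png',(180,130,330,320),4);np.savez('w14.npz',**c)
plan([(.6103,.188,.044,108.5)])
```

```text
now [0.6077 0.1863 0.0439] 108.53 q6 -1.64 t 21.825 w 0.0416 F [-4.7 -1.1  5.5]
turn 0.001 shift [ 0.0008 -0.0001 -0.003 ] minrows 1 1
now [0.6077 0.1863 0.0439] 108.53 q6 -1.64 t 21.875 w 0.0415 F [-5.4 -1.1  6. ]
turn 0.001 shift [ 0.0008 -0.0001 -0.003 ] minrows 1 1
```

View pics/w14.png

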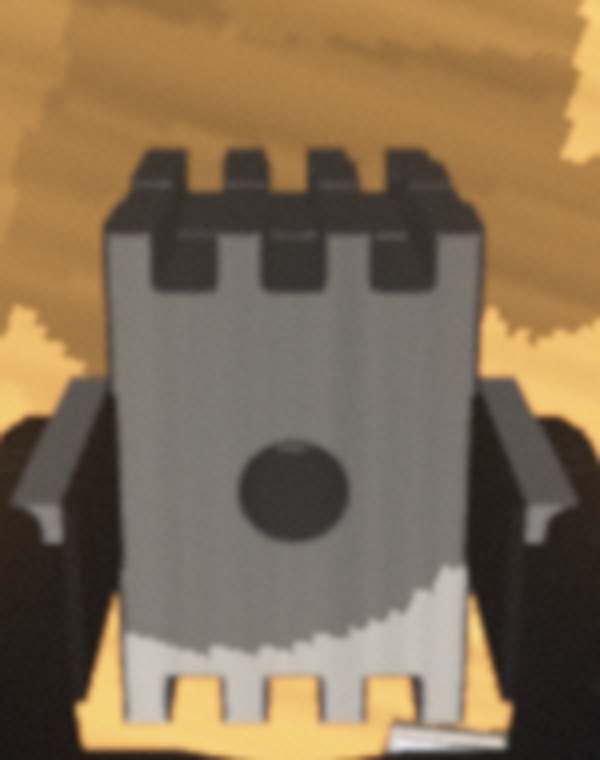

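Seated and well aligned (teeth columns coincide, no lit sliver of the pile). Release, rise, go back to the stack.

>>> {"op": "arm_command", "data": {"deltas": [[0, 0, 0, 0], [0, 0, 0, 0], [0, 0, 0, 0], [0, 0, 0, 0], [0, 0, 0, 0]], "fingers": 0.062}}

```text
time: 22.5
tool_pos: [0.6081, 0.1863, 0.0433]
tcp_rot: [-1.039, -1.443, 1.443]
wrist_force: [-0.2, -0.0, -0.4]
width: 0.725
```

>>> {"op": "arm_command", "data": {"deltas": [[0, -0.02, 0, 0], [0, -0.04, 0, 0], [0, -0.04, 0, 0], [0, -0.03, 0, 0], [0, -0.01, 0, 0], [0, 0, 0, 0]]}}

```text
time: 23.25
tool_pos: [0.6085, 0.1864, 0.1845]
tcp_rot: [-1.04, -1.445, 1.442]
wrist_force: [0.2, 0.0, -0.0]
width: 0.728
```

Run:
```python
from h import *
plan([(.4938,.332,.185,108.5),(.4938,.332,.185,70.5)])
c=cam('wrist');save(c,'w15.png');np.savez('w15.npz',**c)
plan([(.4938,.332,.185,108.5),(.4938,.332,.185,70.5)])
```

```text
now [0.6085 0.1864 0.1845] 108.53 q6 -1.64 t 23.25 w 0.0622 F [ 0.2  0.  -0. ]
turn 0.0 shift [ 0.1744 -0.0005  0.0626] minrows 4 1
turn 0.663 shift [ 0. -0.  0.] minrows 0 4
now [0.6077 0.1862 0.1829] 108.53 q6 -1.64 t 23.3 w 0.062 F [-0.1  1.3  0.3]
turn 0.001 shift [ 0.1744 -0.0021  0.0617] minrows 4 1
turn 0.663 shift [ 0. -0.  0.] minrows 0 4
```

View pics/w15.png

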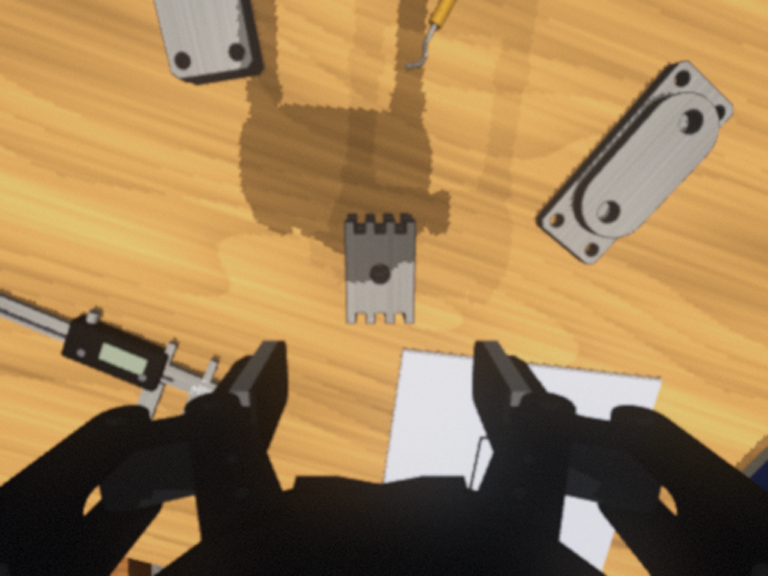

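>>> {"op": "arm_command", "data": {"deltas": [[0.0218, 0, 0.0077, 0], [0.0436, 0, 0.0155, 0], [0.0436, 0, 0.0155, 0], [0.0436, 0, 0.0155, 0], [0.0218, 0, 0.0077, 0], [0, 0, 0, 0.166], [0, 0, 0, 0.166], [0, 0, 0, 0.166], [0, 0, 0, 0.166], [0, 0, 0, 0], [0, 0, 0, 0]]}}

```text
time: 24.68
tool_pos: [0.4929, 0.3321, 0.1823]
tcp_rot: [-1.35, -0.956, 0.959]
wrist_force: [0.0, 0.1, 0.5]
width: 0.723
```

Run:
```python
from h import *
plan([(.4938,.332,.016,70.5)])
c=cam('wrist');save(c,'w16.png',(190,70,320,250),4);np.savez('w16.npz',**c)
plan([(.4938,.332,.016,70.5)])
```

```text
now [0.4929 0.3321 0.1823] 70.67 q6 -0.68 t 24.675 w 0.0618 F [0.  0.1 0.5]
turn 0.003 shift [ 0.0002  0.1663 -0.0009] minrows 4 1
now [0.4932 0.3321 0.1826] 70.63 q6 -0.68 t 24.725 w 0.0623 F [-0.4 -0.5 -0.5]
turn 0.002 shift [ 1.000e-04  1.666e-01 -6.000e-04] minrows 4 1
```

View pics/w16.png

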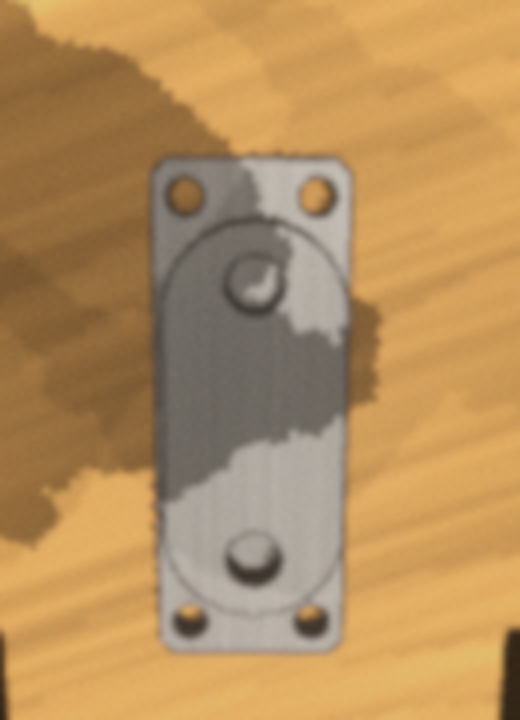

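Run:
```python
from h import *
c=dict(np.load('w16.npz'));o=[.4930,.3321]
for n,p,h in [('l1',(254,284),.028),('l2',(253.5,558),.028),('f',(185,195),.014),('f',(317,196),.014),('f',(190,620),.014),('f',(311,620),.014)]:
    X=onz(c,crop([p],190,70,4),h)[0];print(n,X[:2].round(4),tooldiff(o,X,70.65))
```

```text
l1 [0.4588 0.3439] [-0.0002  0.0362]
l2 [0.5265 0.3201] [-0.0002 -0.0356]
f [0.4331 0.3342] [-0.0178  0.0573]
f [0.4444 0.3659] [0.0158 0.0571]
f [0.5424 0.2956] [-0.018  -0.0587]
f [0.5536 0.3277] [ 0.0159 -0.0586]
```

>>> {"op": "arm_command", "data": {"deltas": [[0, 0.03, 0, 0], [0, 0.04, 0, 0], [0, 0.04, 0, 0], [0, 0.035, 0, 0], [0, 0.013, 0, 0], [0, 0.005, 0, 0], [0, 0.002, 0, 0], [0, 0, 0, 0], [0, 0, 0, 0], [0, 0, 0, 0]]}}

```text
time: 25.98
tool_pos: [0.4944, 0.3322, 0.019]
tcp_rot: [-1.351, -0.956, 0.954]
wrist_force: [-0.4, 0.4, -0.6]
width: 0.725
```

Run:
```python
from h import *
plan([(.4927,.332,.0168,70.6)])
c=cam('wrist');save(c,'w17.png',(130,60,390,290),2.5);np.savez('w17.npz',**c)
plan([(.4927,.332,.0168,70.6)])
```

```text
now [0.4944 0.3322 0.019 ] 70.49 q6 -0.68 t 25.975 w 0.0619 F [-0.4  0.4 -0.6]
turn -0.002 shift [-0.0008  0.0022  0.0015] minrows 1 1
now [0.4942 0.3322 0.0188] 70.49 q6 -0.68 t 26.025 w 0.0619 F [-0.6 -0.4  0.2]
turn -0.002 shift [-0.0007  0.002   0.0014] minrows 1 1
```

View pics/w17.png

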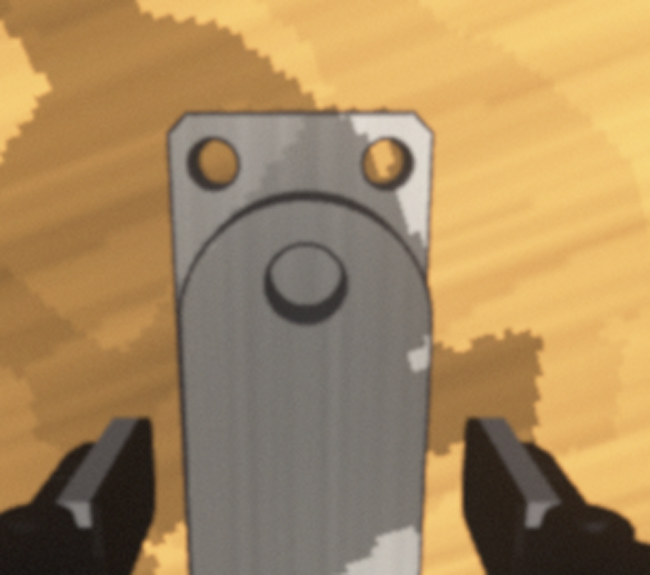

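>>> {"op": "arm_command", "data": {"deltas": [[-0.0005, 0.001, 0.0012, 0], [0, 0, 0, 0], [0, 0, 0, 0]]}}

```text
time: 26.4
tool_pos: [0.4925, 0.3319, 0.0172]
tcp_rot: [-1.351, -0.955, 0.955]
wrist_force: [-0.0, -0.2, 0.1]
width: 0.726
```

>>> {"op": "arm_command", "data": {"deltas": [[0, 0, 0, 0], [0, 0, 0, 0], [0, 0, 0, 0], [0, 0, 0, 0], [0, 0, 0, 0]], "fingers": 0.036, "newtons": 100}}

```text
time: 27.02
tool_pos: [0.4929, 0.3322, 0.0181]
tcp_rot: [-1.351, -0.955, 0.954]
wrist_force: [-1.3, -0.6, 5.2]
width: 0.522
```

Run:
```python
from h import *
plan([(.4927,.332,.0168,70.6)])
c=cam('wrist');save(c,'w18.png',(130,60,390,290),2.5);np.savez('w18.npz',**c)
plan([(.4927,.332,.0168,70.6)])
```

```text
now [0.4929 0.3322 0.0181] 70.48 q6 -0.68 t 27.025 w 0.0445 F [-1.3 -0.6  5.2]
turn -0.002 shift [-0.0003  0.0013  0.0001] minrows 1 1
now [0.4929 0.3322 0.0181] 70.48 q6 -0.68 t 27.075 w 0.0447 F [-1.4 -0.6  5.8]
turn -0.002 shift [-0.0002  0.0013  0.0001] minrows 1 1
```

View pics/w18.png

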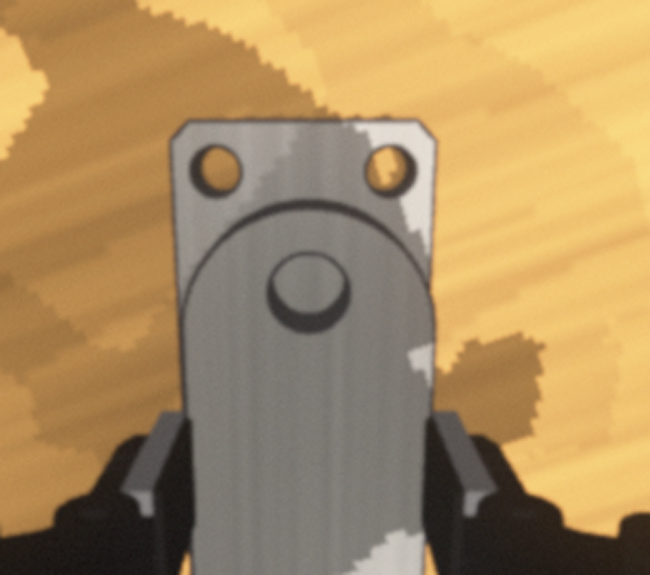

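>>> {"op": "arm_command", "data": {"deltas": [[0, -0.01, 0, 0], [0, -0.03, 0, 0], [0, -0.04, 0, 0], [0, -0.04, 0, 0], [0, -0.03, 0, 0], [0, -0.015, 0, 0], [0, 0, 0, 0.1726], [0, 0, 0, 0.1726], [0, 0, 0, 0.1726], [0, 0, 0, 0.1726], [0, 0, 0, 0.1726], [0, 0, 0, 0.1726], [0, 0, 0, 0.1726], [0, 0, 0, 0.1726], [0, 0, 0, 0.1726], [0, 0, 0, 0.1726], [0, 0, 0, 0.1726], [0, 0, 0, 0.1726], [0, 0, 0, 0.1726], [0, 0, 0, 0]]}}

```text
time: 29.58
tool_pos: [0.4917, 0.3313, 0.1807]
tcp_rot: [-1.426, 0.79, -0.787]
wrist_force: [-0.3, -0.1, -4.5]
width: 0.526
```

Run:
```python
from h import *
plan([(.541,-.196,.185,-58.1)])
c=cam('wrist');save(c,'w19.png');np.savez('w19.npz',**c)
plan([(.541,-.196,.185,-58.1)])
```

```text
now [0.4917 0.3313 0.1807] -57.97 q6 1.56 t 29.575 w 0.0449 F [-0.3 -0.1 -4.5]
turn 0.002 shift [ 0.4737 -0.0043 -0.2368] minrows 9 1
now [0.4919 0.3314 0.1809] -57.89 q6 1.56 t 29.625 w 0.0447 F [ 0.1  0.2 -4.5]
turn 0.004 shift [ 0.4737 -0.0041 -0.237 ] minrows 9 1
```

View pics/w19.png

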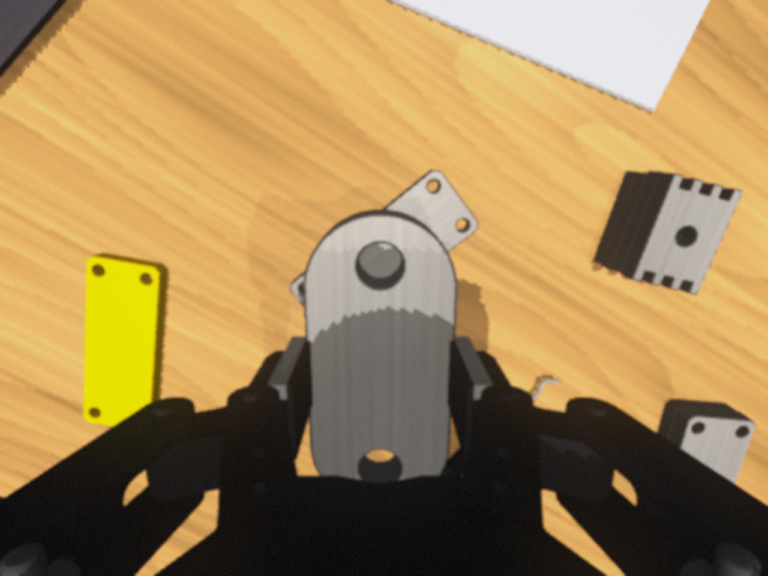

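>>> {"op": "arm_command", "data": {"deltas": [[0.0237, 0, -0.0119, 0.003], [0.0474, 0, -0.0237, 0], [0.0474, 0, -0.0237, 0], [0.0474, 0, -0.0237, 0], [0.0474, 0, -0.0237, 0], [0.0474, 0, -0.0237, 0], [0.0474, 0, -0.0237, 0], [0.0474, 0, -0.0237, 0], [0.0474, 0, -0.0237, 0], [0.0474, 0, -0.0237, 0], [0.0237, 0, -0.0119, 0], [0, 0, 0, 0], [0, 0, 0, 0], [0, 0, 0, 0]]}}

```text
time: 31.38
tool_pos: [0.5403, -0.1948, 0.182]
tcp_rot: [-1.422, 0.791, -0.79]
wrist_force: [-0.1, 0.5, -5.1]
width: 0.528
```

Run:
```python
from h import *
plan([(.617,-.148,.185,-58.1)])
c=cam('wrist');save(c,'w20.png');np.savez('w20.npz',**c)
plan([(.617,-.148,.185,-58.1)])
```

```text
now [ 0.5403 -0.1948  0.182 ] -58.13 q6 0.63 t 31.375 w 0.0451 F [-0.1  0.5 -5.1]
turn -0.001 shift [ 0.0008 -0.003   0.0898] minrows 2 1
now [ 0.5404 -0.1948  0.1821] -58.13 q6 0.63 t 31.425 w 0.0446 F [ 0.2  0.2 -4.3]
turn -0.001 shift [ 0.0008 -0.0029  0.0897] minrows 2 1
```

View pics/w20.png

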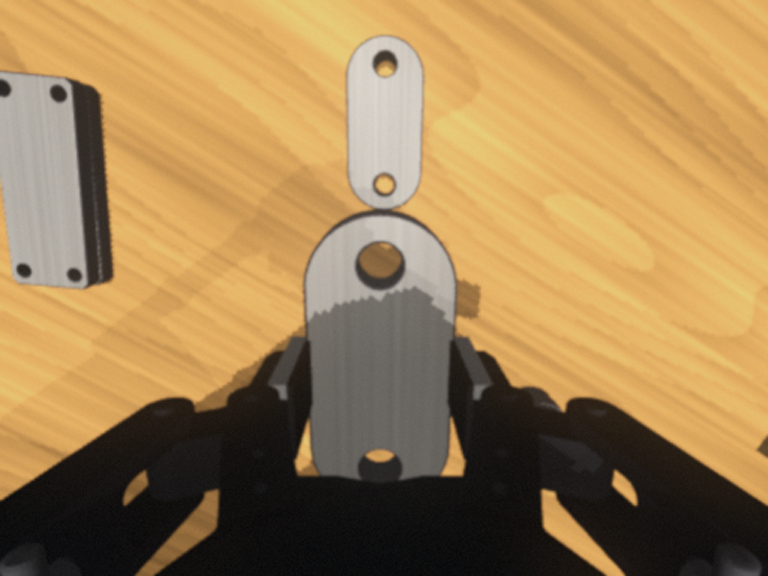

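Run:
```python
from h import *
c=dict(np.load('w20.npz'));o=[.5403,-.1948];z=.182
P=[]
for n,p,h in [('h1',(380.5,265),z+.0099),('h2',(380,469),z+.0099),('p1',(385,64),.028),('p2',(384.5,185),.028)]:
    X=onz(c,px15([p]),h)[0];P.append(tooldiff(o,X,-58.13));print(n,X[:2].round(4),P[-1])
print((P[2]+P[3]-P[0]-P[1])/2, P[2]-P[3],P[0]-P[1])
```

```text
h1 [ 0.5703 -0.1761] [-0.      0.0353]
h2 [ 0.5088 -0.2143] [-0.0001 -0.0371]
p1 [ 0.6475 -0.1317] [0.003  0.1243]
p2 [ 0.5863 -0.1697] [0.0029 0.0523]
[0.003  0.0892] [0.0001 0.072 ] [0.0001 0.0724]
```

>>> {"op": "arm_command", "data": {"deltas": [[0.003, 0, 0.0292, 0], [0, 0, 0.04, 0], [0, 0.01, 0.02, 0], [0, 0.04, 0, 0], [0, 0.04, 0, 0], [0, 0.035, 0, 0], [0, 0.012, 0, 0], [0, 0.004, 0, 0], [0, 0, 0, 0], [0, 0, 0, 0], [0, 0, 0, 0]]}}

```text
time: 32.8
tool_pos: [0.6189, -0.1518, 0.0427]
tcp_rot: [-1.421, 0.79, -0.794]
wrist_force: [0.2, -0.1, -4.1]
width: 0.524
```

Run:
```python
from h import *
plan([(.617,-.149,.0321,-58.1)])
c=cam('wrist');save(c,'w21.png',(180,110,330,320),3.6);np.savez('w21.npz',**c)
plan([(.617,-.149,.0321,-58.1)])
```

```text
now [ 0.6189 -0.1518  0.0427] -58.25 q6 0.74 t 32.8 w 0.0447 F [ 0.2 -0.1 -4.1]
turn -0.003 shift [-0.0034  0.0106 -0.0002] minrows 1 1
now [ 0.6187 -0.1517  0.0424] -58.25 q6 0.74 t 32.85 w 0.0444 F [-0.1  0.  -4.4]
turn -0.003 shift [-0.0032  0.0103  0.    ] minrows 1 1
```

View pics/w21.png

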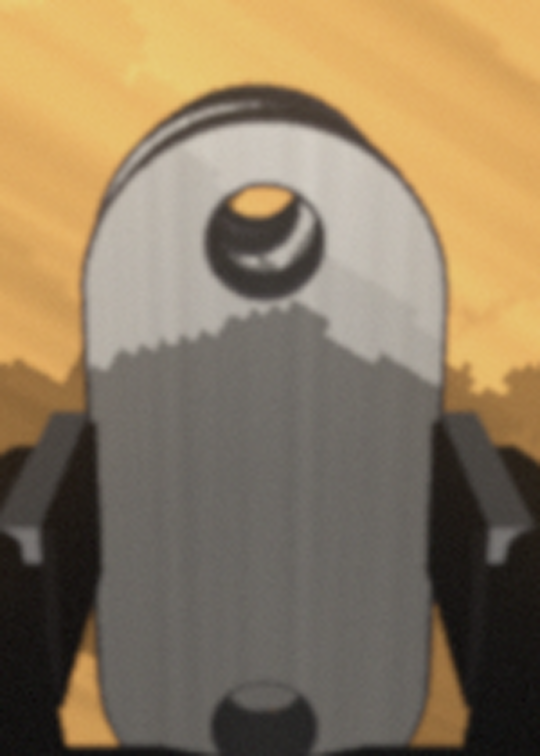

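Run:
```python
from h import *
c=dict(np.load('w21.npz'));o=[.6188,-.1518];z=.0426
save(c,'w21c.png',(195,120,315,205),6.5)
for n,p,h in [('ht',(265,122),z+.0099),('hb',(265,108),z-.0041),('p',(250,98),.028)]:
    X=onz(c,crop([p],180,110,3.6),h)[0];print(n,tooldiff(o,X,-58.25))
# predicted pile outline px for candidate offsets
f=np.radians(-58.25)
```

```text
ht [-0.0001  0.0503]
hb [-0.      0.0507]
p [-0.0022  0.0512]
```

View pics/w21c.png

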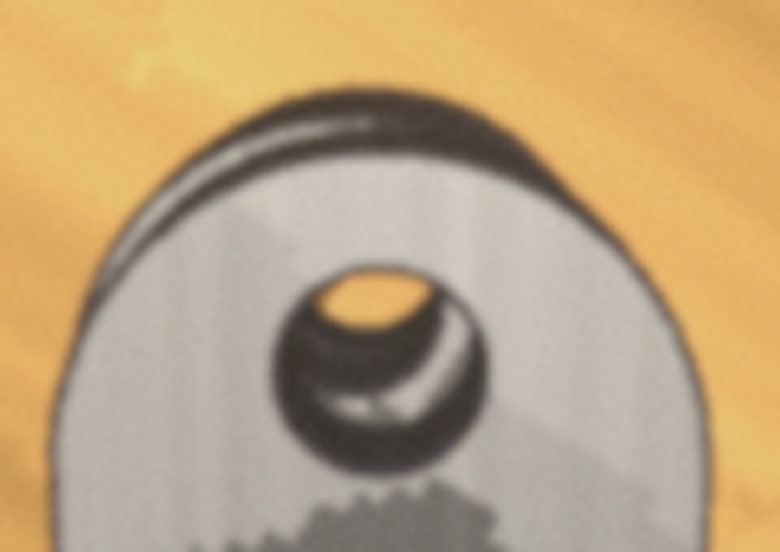

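>>> {"op": "arm_command", "data": {"deltas": [[-0.003, 0.002, 0.0005, 0], [0, 0.003, 0, 0], [0, 0.002, 0, 0], [0, 0, 0, 0], [0, 0, 0, 0]]}}

```text
time: 33.48
tool_pos: [0.6169, -0.1487, 0.0342]
tcp_rot: [-1.422, 0.792, -0.792]
wrist_force: [0.3, 0.1, -3.7]
width: 0.522
```

Run:
```python
from h import *
plan([(.617,-.149,.0321,-58.1)])
c=cam('wrist');save(c,'w22.png',(195,120,315,205),6.5);np.savez('w22.npz',**c)
plan([(.617,-.149,.0321,-58.1)])
```

```text
now [ 0.6169 -0.1487  0.0342] -58.25 q6 0.74 t 33.475 w 0.0446 F [ 0.3  0.1 -3.7]
turn -0.003 shift [ 0.0003  0.0021 -0.    ] minrows 1 1
now [ 0.6169 -0.1487  0.0343] -58.25 q6 0.74 t 33.525 w 0.045 F [-0.6 -0.1 -4.5]
turn -0.003 shift [ 0.0003  0.0022 -0.0001] minrows 1 1
```

View pics/w22.png

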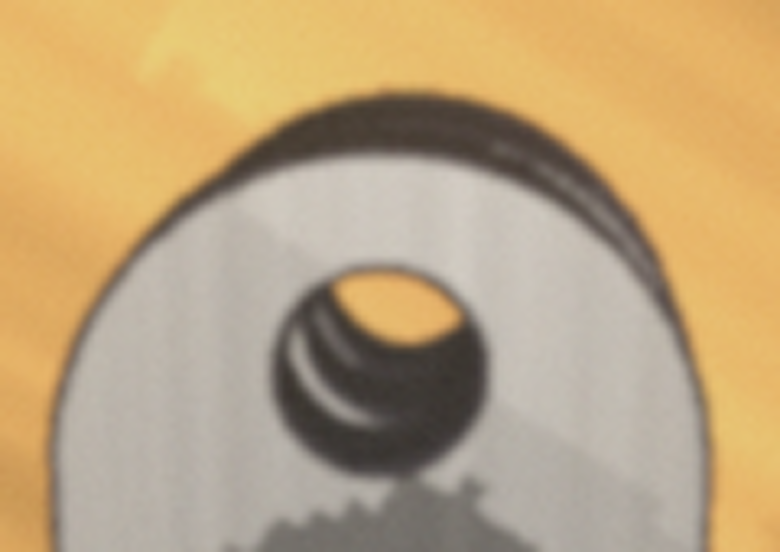

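>>> {"op": "arm_command", "data": {"deltas": [[0.0015, 0.001, 0, 0], [0, 0.0015, 0, 0], [0, 0, 0, 0], [0, 0, 0, 0], [0, 0, 0, 0]]}}

```text
time: 34.15
tool_pos: [0.618, -0.1502, 0.0321]
tcp_rot: [-1.422, 0.791, -0.793]
wrist_force: [-0.7, -0.3, -1.1]
width: 0.519
```

Run:
```python
from h import *
plan([(.617,-.149,.0321,-58.1)])
c=cam('wrist');save(c,'w23.png',(195,120,315,205),6.5);np.savez('w23.npz',**c)
plan([(.617,-.149,.0321,-58.1)])
```

```text
now [ 0.618  -0.1502  0.0321] -58.25 q6 0.74 t 34.15 w 0.0443 F [-0.7 -0.3 -1.1]
turn -0.003 shift [-0.0015  0.     -0.0002] minrows 1 1
now [ 0.6179 -0.1502  0.0321] -58.25 q6 0.74 t 34.2 w 0.0448 F [-0.1 -1.3 -1.8]
turn -0.003 shift [-0.0015  0.     -0.0002] minrows 1 1
```

View pics/w23.png

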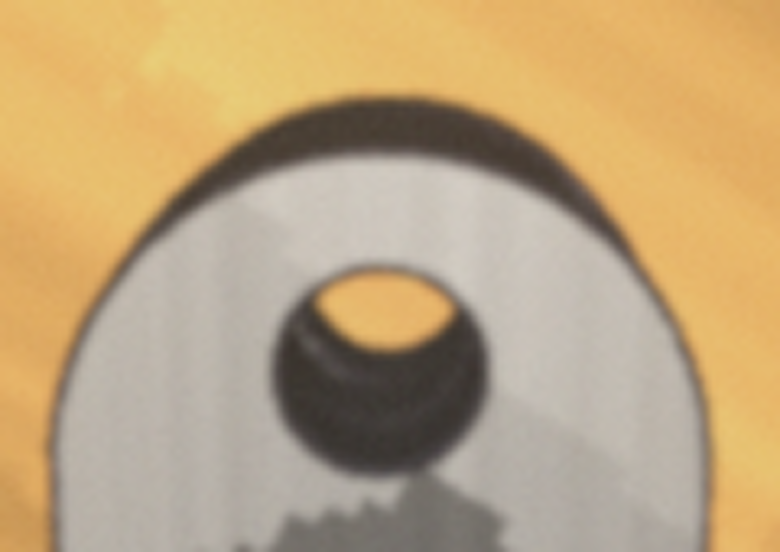

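>>> {"op": "arm_command", "data": {"deltas": [[0, 0, 0, 0], [0, 0, 0, 0], [0, 0, 0, 0], [0, 0, 0, 0], [0, 0, 0, 0]], "fingers": 0.066}}

```text
time: 34.83
tool_pos: [0.6176, -0.15, 0.0318]
tcp_rot: [-1.422, 0.792, -0.792]
wrist_force: [-0.1, 0.3, 0.4]
width: 0.771
```

>>> {"op": "arm_command", "data": {"deltas": [[0, -0.02, 0, 0], [0, -0.04, 0, 0], [0, -0.04, 0, 0], [0, -0.035, 0, 0], [0, -0.015, 0, 0], [0, 0, 0, 0]]}}

```text
time: 35.58
tool_pos: [0.6186, -0.1502, 0.1837]
tcp_rot: [-1.421, 0.789, -0.795]
wrist_force: [0.1, -0.8, -0.3]
width: 0.769
```

Run:
```python
from h import *
plan([(.4936,.331,.185,-58.1),(.4936,.331,.185,70.5)])
c=cam('wrist');save(c,'w24.png');np.savez('w24.npz',**c)
plan([(.4936,.331,.185,-58.1),(.4936,.331,.185,70.5)])
```

```text
now [ 0.6186 -0.1502  0.1837] -58.24 q6 0.74 t 35.575 w 0.0657 F [ 0.1 -0.8 -0.3]
turn -0.003 shift [-0.4746 -0.0013  0.1482] minrows 9 1
turn -2.244 shift [ 0. -0.  0.] minrows 0 13
now [ 0.6175 -0.1499  0.1818] -58.25 q6 0.74 t 35.625 w 0.0663 F [-0.1  0.5 -0.4]
turn -0.003 shift [-0.4737 -0.0032  0.149 ] minrows 9 1
turn -2.244 shift [ 0. -0.  0.] minrows 0 13
```

View pics/w24.png

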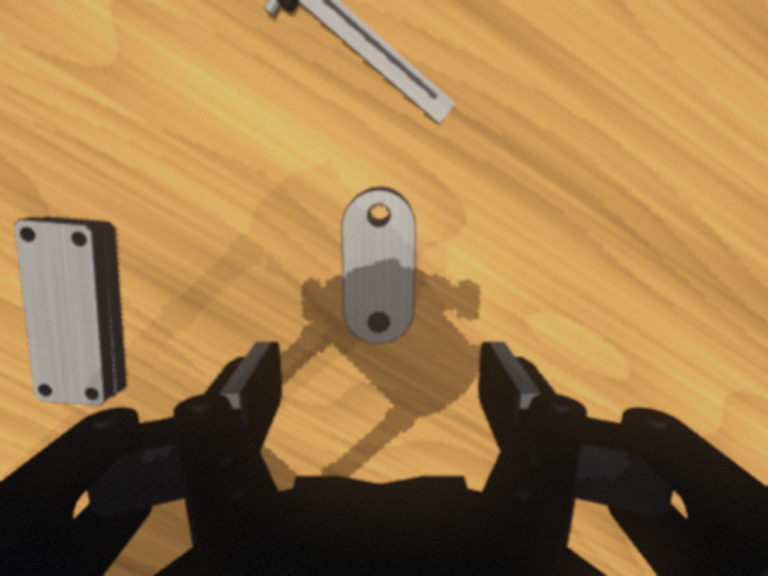

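>>> {"op": "arm_command", "data": {"deltas": [[-0.0237, 0, 0.0074, 0], [-0.0474, 0, 0.0149, 0], [-0.0474, 0, 0.0149, 0], [-0.0474, 0, 0.0149, 0], [-0.0474, 0, 0.0149, 0], [-0.0474, 0, 0.0149, 0], [-0.0474, 0, 0.0149, 0], [-0.0474, 0, 0.0149, 0], [-0.0474, 0, 0.0149, 0], [-0.0474, 0, 0.0149, 0], [-0.0237, 0, 0.0074, 0]]}}

```text
time: 37.0
tool_pos: [0.4915, 0.3339, 0.1796]
tcp_rot: [-1.425, 0.792, -0.788]
wrist_force: [0.4, -0.1, -0.4]
width: 0.772
```

>>> {"op": "arm_command", "data": {"deltas": [[0, 0, 0, -0.1726], [0, 0, 0, -0.1726], [0, 0, 0, -0.1726], [0, 0, 0, -0.1726], [0, 0, 0, -0.1726], [0, 0, 0, -0.1726], [0, 0, 0, -0.1726], [0, 0, 0, -0.1726], [0, 0, 0, -0.1726], [0, 0, 0, -0.1726], [0, 0, 0, -0.1726], [0, 0, 0, -0.1726], [0, 0, 0, -0.1726], [0, 0, 0, 0], [0, 0, 0, 0]]}}

```text
time: 38.88
tool_pos: [0.4936, 0.3315, 0.1807]
tcp_rot: [-1.353, -0.949, 0.952]
wrist_force: [0.8, -0.9, 0.9]
width: 0.773
```

Run:
```python
from h import *
plan([(.4936,.331,.003,70.5)])
c=cam('wrist');save(c,'w25.png',(190,70,320,250),4);np.savez('w25.npz',**c)
plan([(.4936,.331,.003,70.5)])
```

```text
now [0.4936 0.3315 0.1807] 70.18 q6 -0.68 t 38.875 w 0.066 F [ 0.8 -0.9  0.9]
turn -0.006 shift [-0.0005  0.1777 -0.0002] minrows 4 1
now [0.494  0.3315 0.1809] 70.21 q6 -0.68 t 38.925 w 0.0662 F [-0.3 -0.8 -0.6]
turn -0.005 shift [-0.0006  0.1779  0.0002] minrows 4 1
```

View pics/w25.png

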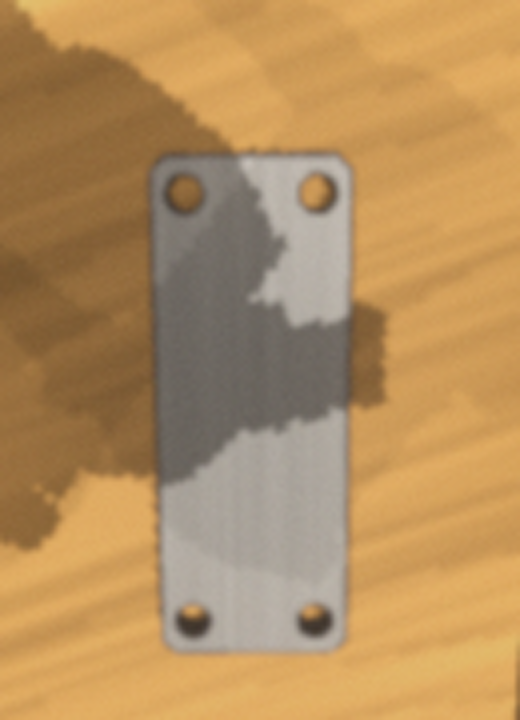

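Run:
```python
from h import *
c=dict(np.load('w25.npz'));o=[.4936,.3315];P=[]
for p in [(185,193),(317,193),(193,619),(315,619)]:
    X=onz(c,crop([p],190,70,4),.014)[0];P.append(X[:2]);print(X[:2].round(4),tooldiff(o,X,70.2))
P=np.array(P);d=P[0]+P[1]-P[2]-P[3];print(P.mean(0),np.degrees(np.arctan2(d[1],d[0])),tooldiff(o,P.mean(0),70.2))
```

```text
[0.4332 0.3344] [-0.0177  0.0578]
[0.4446 0.3659] [0.0158 0.0578]
[0.5421 0.2958] [-0.0172 -0.0578]
[0.5536 0.3278] [ 0.0168 -0.0577]
[0.49339149 0.33095837] 160.60580499675982 [-0.0006  0.    ]
```

>>> {"op": "arm_command", "data": {"deltas": [[-0.0006, 0.03, 0, -0.006], [0, 0.04, 0, 0], [0, 0.04, 0, 0], [0, 0.04, 0, 0], [0, 0.017, 0, 0], [0, 0.007, 0, 0], [0, 0.0025, 0, 0], [0, 0, 0, 0], [0, 0, 0, 0], [0, 0, 0, 0], [0, 0, 0, 0]]}}

```text
time: 40.3
tool_pos: [0.4948, 0.331, 0.0057]
tcp_rot: [-1.35, -0.958, 0.956]
wrist_force: [-0.1, 0.4, 0.3]
width: 0.774
```

Run:
```python
from h import *
plan([(.4934,.331,.0035,70.6)])
c=cam('wrist');save(c,'w26.png',(130,60,390,290),2.5);np.savez('w26.npz',**c)
plan([(.4934,.331,.0035,70.6)])
```

```text
now [0.4948 0.331  0.0057] 70.65 q6 -0.69 t 40.3 w 0.0661 F [-0.1  0.4  0.3]
turn 0.001 shift [-0.0005  0.0022  0.0013] minrows 1 1
now [0.4947 0.3309 0.0055] 70.65 q6 -0.69 t 40.35 w 0.0662 F [-0.2  0.7 -0.2]
turn 0.001 shift [-0.0003  0.002   0.0012] minrows 1 1
```

View pics/w26.png

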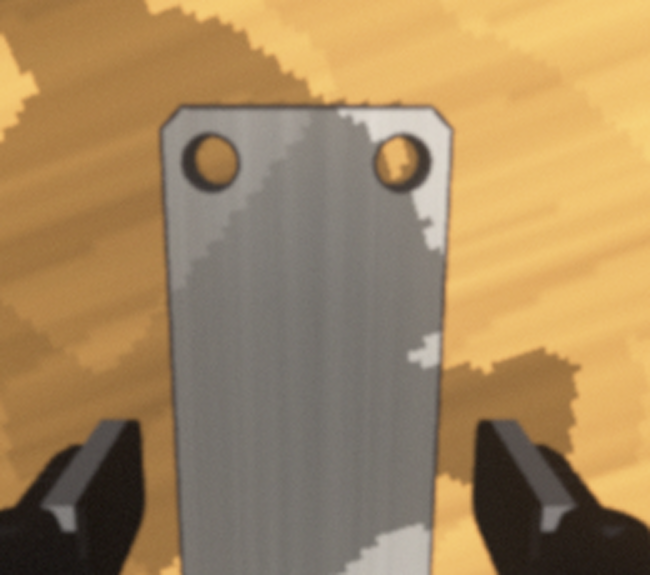

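>>> {"op": "arm_command", "data": {"deltas": [[-0.0003, 0.001, 0.001, 0], [0, 0, 0, 0], [0, 0, 0, 0]]}}

```text
time: 40.72
tool_pos: [0.4934, 0.3309, 0.0042]
tcp_rot: [-1.35, -0.957, 0.957]
wrist_force: [0.5, -0.2, 0.1]
width: 0.772
```

>>> {"op": "arm_command", "data": {"deltas": [[0, 0, 0, 0], [0, 0, 0, 0], [0, 0, 0, 0], [0, 0, 0, 0], [0, 0, 0, 0]], "fingers": 0.04, "newtons": 115}}

```text
time: 41.35
tool_pos: [0.4937, 0.3311, 0.0053]
tcp_rot: [-1.35, -0.957, 0.957]
wrist_force: [-2.0, -1.5, 6.1]
width: 0.56
```

Run:
```python
from h import *
plan([(.4934,.331,.0035,70.6)])
```

```text
now [0.4937 0.3311 0.0053] 70.66 q6 -0.68 t 41.35 w 0.0479 F [-2.  -1.5  6.1]
turn 0.001 shift [-0.0002  0.0018  0.0002] minrows 1 1
```

>>> {"op": "arm_command", "data": {"deltas": [[0, -0.005, 0, 0], [0, -0.015, 0, 0], [0, -0.025, 0, 0], [0, -0.035, 0, 0], [0, -0.04, 0, 0], [0, -0.035, 0, 0], [0, -0.02, 0, 0], [0, 0, 0, 0]]}}

```text
time: 42.35
tool_pos: [0.4945, 0.3315, 0.1811]
tcp_rot: [-1.35, -0.96, 0.954]
wrist_force: [0.2, 0.5, -6.7]
width: 0.56
```

Run:
```python
from h import *
plan([(.574,.076,.18,116.6)])
c=cam('wrist');save(c,'w27.png');np.savez('w27.npz',**c)
plan([(.574,.076,.18,116.6)])
```

```text
now [0.4945 0.3315 0.1811] 70.66 q6 -0.68 t 42.35 w 0.0478 F [ 0.2  0.5 -6.7]
turn -0.802 shift [-0.2641  0.0011  0.0433] minrows 5 5
now [0.4934 0.3309 0.1791] 70.65 q6 -0.68 t 42.4 w 0.0481 F [ 0.3  1.  -6.8]
turn -0.802 shift [-0.264  -0.0009  0.042 ] minrows 5 5
```

View pics/w27.png

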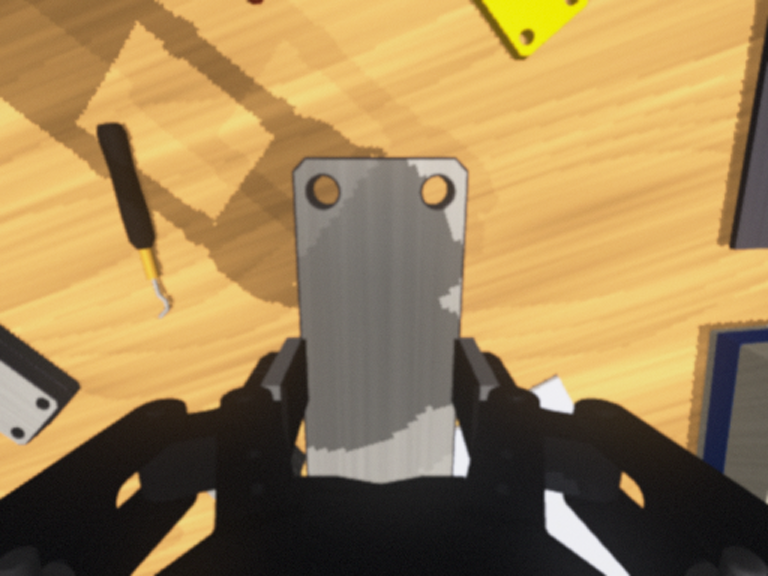

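>>> {"op": "arm_command", "data": {"deltas": [[0, 0, 0, -0.1], [0, 0, 0, -0.15], [0, 0, 0, -0.15], [0, 0, 0, -0.15], [0, 0, 0, -0.15], [0, 0, 0, -0.102], [0, 0, 0, 0], [-0.022, 0, 0.0035, 0], [-0.044, 0, 0.007, 0], [-0.044, 0, 0.007, 0], [-0.044, 0, 0.007, 0], [-0.044, 0, 0.007, 0], [-0.044, 0, 0.007, 0], [-0.022, 0, 0.0035, 0], [0, 0, 0, 0], [0, 0, 0, 0], [0, 0, 0, 0]]}}

```text
time: 44.52
tool_pos: [0.5738, 0.0767, 0.179]
tcp_rot: [-0.951, -1.542, 1.543]
wrist_force: [-0.4, -0.6, -6.6]
width: 0.559
```

Run:
```python
from h import *
plan([(.467,.022,.18,116.6)])
c=cam('wrist');save(c,'w28.png');np.savez('w28.npz',**c)
plan([(.467,.022,.18,116.6)])
```

```text
now [0.5738 0.0767 0.179 ] 116.64 q6 -1.95 t 44.525 w 0.0477 F [-0.4 -0.6 -6.6]
turn 0.001 shift [-0.0011 -0.001   0.1199] minrows 3 1
now [0.5739 0.0768 0.1791] 116.66 q6 -1.95 t 44.575 w 0.0476 F [-0.  -0.5 -6.8]
turn 0.001 shift [-0.0011 -0.0009  0.1201] minrows 3 1
```

View pics/w28.png

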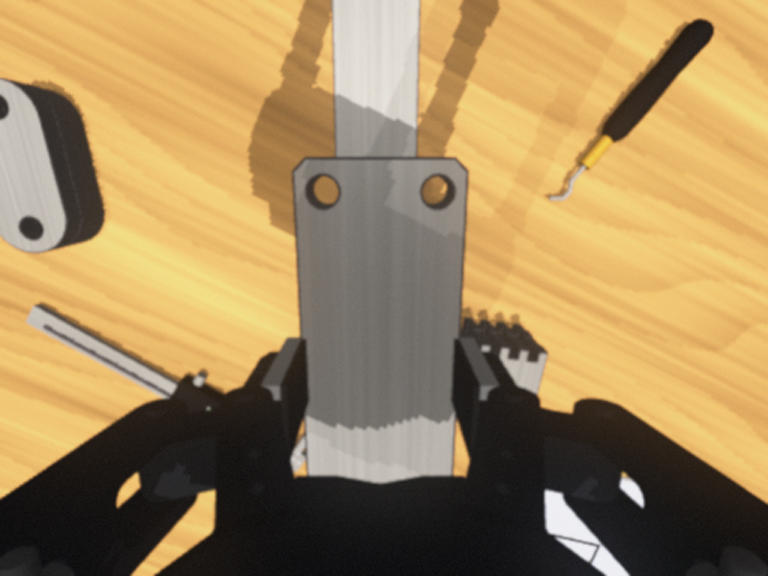

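>>> {"op": "arm_command", "data": {"deltas": [[-0.001, 0, 0.02, 0], [0, 0, 0.04, 0], [0, 0, 0.02, 0], [0, 0, 0, 0], [0, 0, 0, 0], [0, 0, 0, 0]]}}

```text
time: 45.32
tool_pos: [0.5043, 0.0398, 0.1797]
tcp_rot: [-0.953, -1.544, 1.542]
wrist_force: [0.5, 0.1, -6.0]
width: 0.564
```

Run:
```python
from h import *
plan([(.467,.022,.18,116.6)])
c=cam('wrist');save(c,'w29.png',(180,0,330,160),4);np.savez('w29.npz',**c)
plan([(.467,.022,.18,116.6)])
```

```text
now [0.5043 0.0398 0.1797] 116.63 q6 -2.01 t 45.325 w 0.0482 F [ 0.5  0.1 -6. ]
turn 0.001 shift [ 0.0008 -0.0003  0.0413] minrows 1 1
now [0.5041 0.0397 0.1796] 116.63 q6 -2.01 t 45.375 w 0.0473 F [-0.3  0.1 -6.1]
turn 0.001 shift [ 0.0008 -0.0004  0.0411] minrows 1 1
```

View pics/w29.png

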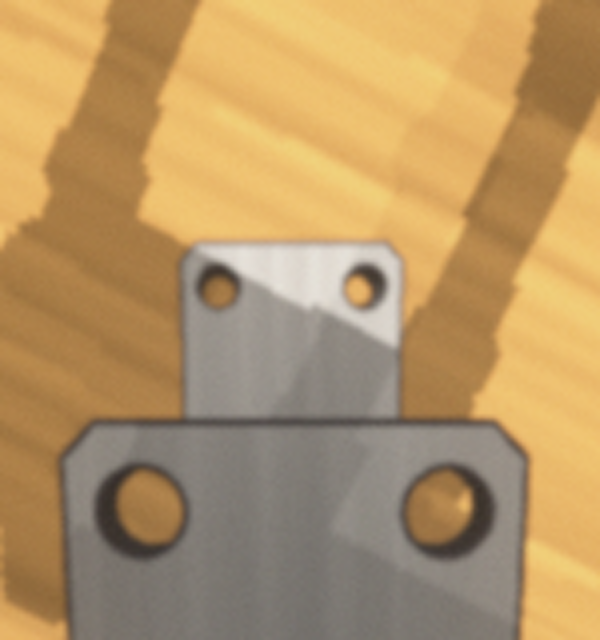

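Run:
```python
from h import *
c=dict(np.load('w29.npz'));o=[.5042,.0397];z=.1797;P=[]
for n,p,h in [('h1',(141,511),z+.0087),('h2',(447,511),z+.0087),('p1',(218,287.5),.028),('p2',(364,286.5),.028),('e1',(183,244),.028),('e2',(402,242),.028),('he',(95,423),z+.0087),('he',(498,423),z+.0087),('s',(186,410),.028),('s',(400,410),.028)]:
    X=onz(c,crop([p],180,0,4),h)[0];P.append(tooldiff(o,X,116.63));print(n,X[:2].round(4),P[-1])
print((P[2]+P[3]-P[0]-P[1])/2)
```

```text
h1 [ 0.4598 -0.0011] [-0.0166  0.058 ]
h2 [0.4446 0.0291] [0.0172 0.058 ]
p1 [ 0.4231 -0.0206] [-0.0175  0.0995]
p2 [0.4077 0.0096] [0.0164 0.0998]
e1 [ 0.4183 -0.0318] [-0.0254  0.1089]
e2 [0.3953 0.013 ] [0.0249 0.1093]
he [ 0.4535 -0.0095] [-0.0213  0.0674]
he [0.4339 0.0296] [0.0224 0.0674]
s [ 0.4511 -0.0155] [-0.0256  0.0723]
s [0.4282 0.03  ] [0.0254 0.0723]
[-0.00085  0.04165]
```

>>> {"op": "arm_command", "data": {"deltas": [[-0.0009, 0, 0.0216, 0], [0, 0, 0.02, 0], [0, 0.02, 0, 0], [0, 0.04, 0, 0], [0, 0.04, 0, 0], [0, 0.025, 0, 0], [0, 0.01, 0, 0], [0, 0.002, 0, 0], [0, 0, 0, 0], [0, 0, 0, 0], [0, 0, 0, 0]]}}

```text
time: 46.75
tool_pos: [0.4671, 0.02, 0.0432]
tcp_rot: [-0.954, -1.544, 1.542]
wrist_force: [0.1, -0.4, -6.5]
width: 0.557
```

Run:
```python
from h import *
plan([(.467,.0215,.0333,116.6)])
c=cam('wrist');save(c,'w30.png',(170,60,340,200),4.5);np.savez('w30.npz',**c)
plan([(.467,.0215,.0333,116.6)])
```

```text
now [0.4671 0.02   0.0432] 116.61 q6 -2.05 t 46.75 w 0.0476 F [ 0.1 -0.4 -6.5]
turn 0.0 shift [ 0.0014  0.0099 -0.0006] minrows 1 1
now [0.4669 0.0199 0.043 ] 116.61 q6 -2.05 t 46.8 w 0.0477 F [-0.7 -0.5 -6.7]
turn 0.0 shift [ 0.0014  0.0097 -0.0008] minrows 1 1
```

View pics/w30.png

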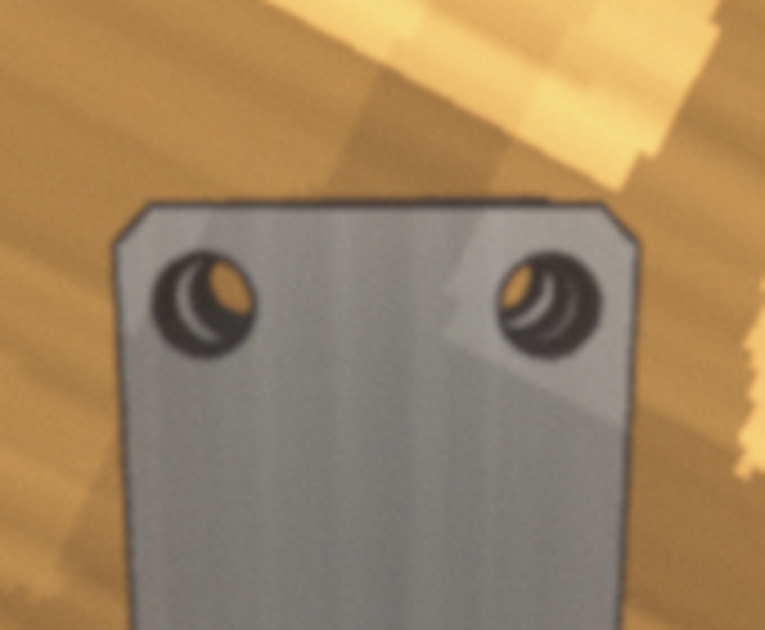

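>>> {"op": "arm_command", "data": {"deltas": [[0.0004, 0.003, 0, 0], [0, 0.003, 0, 0], [0, 0.002, 0, 0], [0, 0.0013, 0, 0], [0, 0, 0, 0], [0, 0, 0, 0], [0, 0, 0, 0]]}}

```text
time: 47.68
tool_pos: [0.4659, 0.0203, 0.0334]
tcp_rot: [-0.952, -1.542, 1.543]
wrist_force: [-5.6, 0.6, 3.7]
width: 0.56
```

Run:
```python
from h import *
plan([(.467,.0215,.0333,116.6)])
c=cam('wrist');save(c,'w31.png',(170,60,340,200),4.5);np.savez('w31.npz',**c)
plan([(.467,.0215,.0333,116.6)])
c=cam('scene');save(c,'s31.png',(190,180,290,250),6)
```

```text
now [0.4659 0.0203 0.0334] 116.61 q6 -2.05 t 47.675 w 0.0478 F [-5.6  0.6  3.7]
turn 0.0 shift [ 0.0006  0.0001 -0.0015] minrows 1 1
now [0.4659 0.0203 0.0333] 116.61 q6 -2.05 t 47.725 w 0.0477 F [-5.4 -0.4  4.1]
turn 0.0 shift [ 0.0006  0.     -0.0015] minrows 1 1
```

View pics/w31.png

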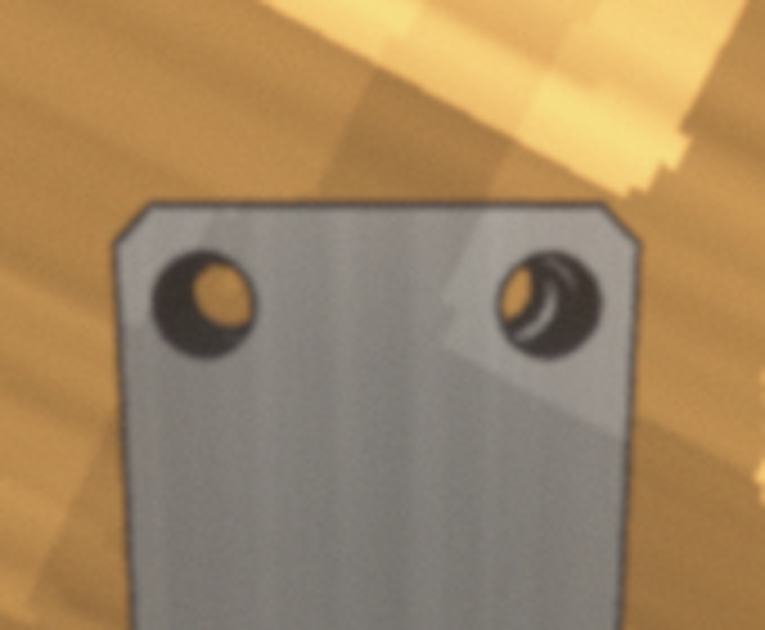

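View pics/s31.png

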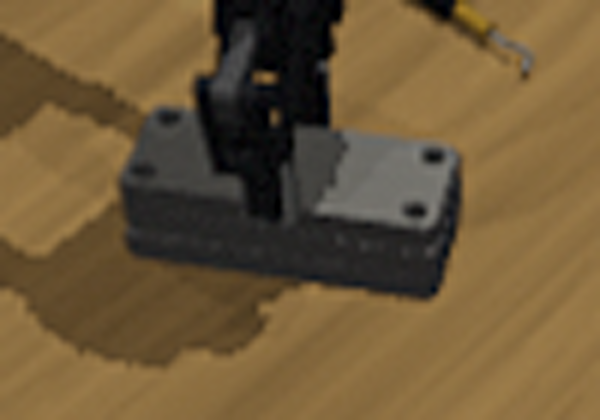

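Seated, aligned to about 1 mm. Release and rise.

>>> {"op": "arm_command", "data": {"deltas": [[0, 0, 0, 0], [0, 0, 0, 0], [0, 0, 0, 0], [0, 0, 0, 0], [0, 0, 0, 0]], "fingers": 0.07}}

```text
time: 48.4
tool_pos: [0.4663, 0.0203, 0.033]
tcp_rot: [-0.953, -1.543, 1.542]
wrist_force: [-0.0, -0.1, 0.6]
width: 0.82
```

>>> {"op": "arm_command", "data": {"deltas": [[0, -0.02, 0, 0], [0, -0.04, 0, 0], [0, -0.04, 0, 0], [0, -0.04, 0, 0], [0, -0.02, 0, 0], [0, 0, -0.04, 0], [0, 0, -0.05, 0], [0, 0, -0.05, 0], [0, 0, -0.05, 0], [0, 0, 0, 0], [0, 0, 0, 0], [0, 0, 0, 0]]}}

```text
time: 49.9
tool_pos: [0.6349, 0.1048, 0.193]
tcp_rot: [-0.952, -1.542, 1.543]
wrist_force: [-0.5, 0.0, 0.5]
width: 0.817
```

Run:
```python
from h import *
plan([])
c=cam('top');save(c,'t2.png',(120,90,440,270),2.4);np.savez('t2.npz',**c)
c=cam('scene');save(c,'s2.png')
c=cam('wrist');save(c,'w32.png')
```

```text
now [0.6349 0.1048 0.193 ] 116.58 q6 -1.91 t 49.9 w 0.0698 F [-0.5  0.   0.5]
```

View pics/t2.png

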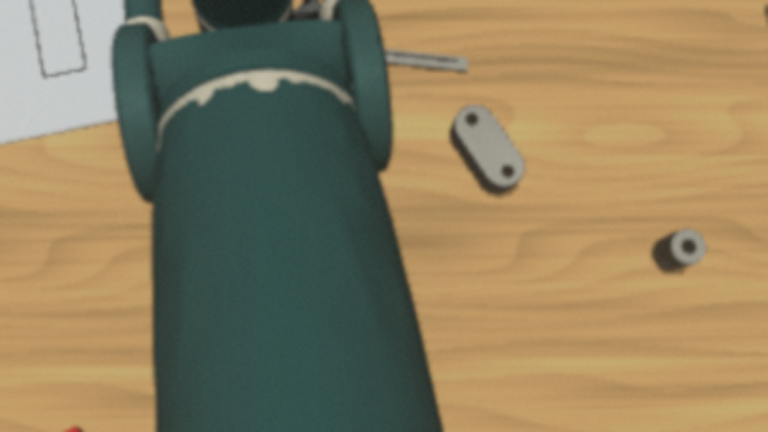

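View pics/s2.png

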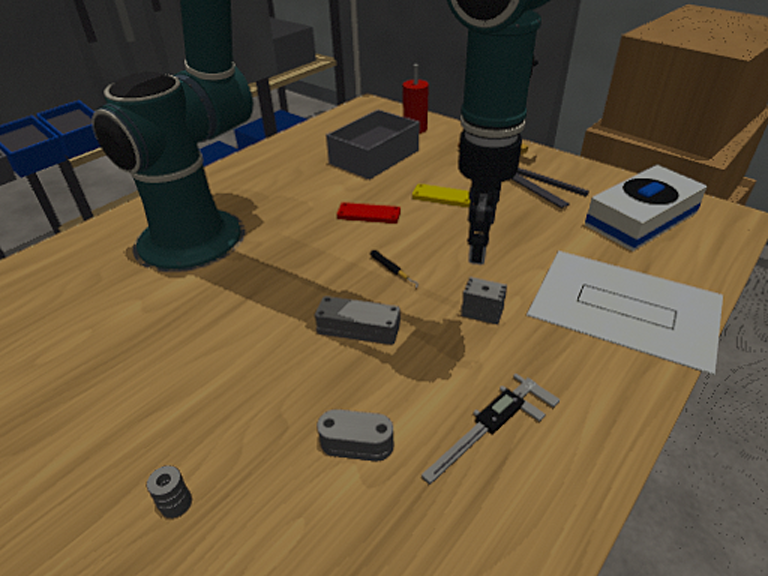

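View pics/w32.png

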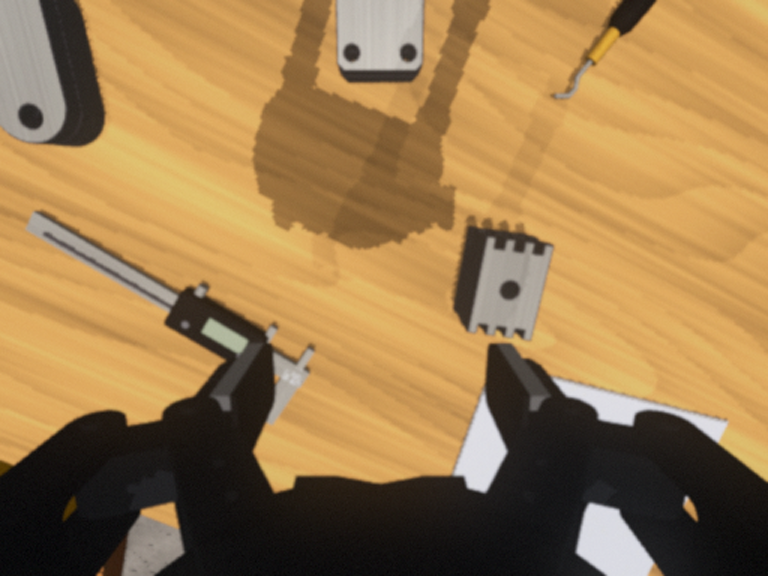

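Run:
```python
from h import *
c=dict(np.load('t2.npz'))
print('ring',onz(c,crop([(688,246)],120,90,2.4),.056)[0],'pile .4957 -.3614/.4962 -.3629')
P=onz(c,crop([(472,118),(508,171)],120,90,2.4),.042);print('link',P.mean(0),'pile .617 -.149')
print(job.finish_job())
```

```text
ring [ 0.496739   -0.36047204  0.056     ] pile .4957 -.3614/.4962 -.3629
link [ 0.61837674 -0.14917099  0.042     ] pile .617 -.149
the job is handed in; nothing more can be done
None
```

All four plates are off the mixed stack. The ring, toothed, round-ended and long plates each lie released on the pile of their own kind. I lined each one up in the wrist camera before opening the fingers, and the job is handed in at about 50 s of the 99 s allowed. The hand-in itself reports no verdict.

- **Ring and round-ended plate:** in the last top view both sit within about 2 mm of their pile centres.
- **Toothed and long plates:** the arm covered them in that last top view. The only checks are the wrist close-ups, which showed them seated and aligned to about 1–2 mm before release, and the scene and wrist views afterwards, which show them flat.
- **Calibration:** the top and wrist cameras disagreed by 1–3 mm on pile positions, and I corrected for that from close range before each release.
- **Forces:** wrist force readings stayed below about 10 N throughout.
- **Other items:** the caliper, the deburring tool and the red and yellow look-alikes were not touched and look unmoved. The gripper is open and clear of everything.

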